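Load the bottle roller and start it

ROBOT

A 7-joint arm with a two-finger parallel gripper is mounted at the origin on a cart in front of the work surface, level with it; the furniture and walls round the work are solid. World frame = base frame: x ahead of the robot, y to its left, z up, the work surface at z = 0. Lengths are in m, angles in rad, forces in N, time in s.
With the tool pointing down it reaches from about 0.4 to 0.9 m from the base axis. Payload 5.6 kg.
Tool frame: the origin (TCP) lies midway between the tips of the shut fingers; the grasp point (between the pads) lies 19 mm behind it; z points along the fingers, y is the direction in which the jaws open and shut (so a half turn about z gives the same grasp; the last joint's range is limited). The gripper opens to 92 mm and grips with 3 to 60 N. Pads are 20 mm wide; open, the fingers measure 128 mm over their backs; the gripper's body (75 mm by 189 mm) begins 69 mm behind the grasp point.
Start: joints at [-1.388, 0.468, -0.012, 1.603, 0.006, 1.071, -0.056], TCP at [0.146, 0.633, 0.215] pointing down, gripper open.
Joint ranges: [-2.53, 2.53], [-0.31, 2.02], [-1.57, 1.55], [0.28, 2.44], [-1.29, 4.43], [0.15, 1.84], [-2.92, 2.92]. Speed limits (rad/s): [2.57, 2.57, 3.14, 3.14, 3.14, 3.14, 3.14].

INTERFACE

Orientations are given as a rotation vector (axis times angle).
In Python, from rig import status, get_image, camera_model, job, models gives the robot as it stands.
- The arm moves only by the shell command python3 -m creep 'ROWS'. ROWS is a JSON object of lists of equal length, an entry for each row: "travel": the shift along the tool's x, y, z in m, a list of three; "roll": the turn about the tool's z in degrees; "jaw": the opening, from -1 (shut) to 1 (fully open). In form: {"travel": [[x, y, z], ...], "roll": [roll, ...], "jaw": [jaw, ...]}. A call has 1 to 8 rows; each row is the pose to reach, as a shift and turn from the pose commanded when the call began, along the tool's axes at that moment; what a row does not reach only later rows make up. A row lasts 1/8 s, in which the tool goes at most 62.5 mm and 10.7 degrees, less where a joint would pass 70% of its speed; a pose out of reach is approached as far as the arm can. A call with a gripper value outside its range is refused whole. The fingers move at their own pace and stop on an object; the grip force is fixed at half the most. Time passes only in rows, so rows that repeat a pose let the fingers close. It gives the time, the measured TCP pose, the force and the opening at its end, in the units of the state.
- status.sense(): the state, without advancing time (a new reading comes with each control period).
- get_image(name): name is "scene" or "top" or "wrist"; returns the picture (420x560x3 uint8, blue, green, red); there is no depth.
- camera_model(name): a dict with "fx", "fy", "cx", "cy" (pixels), "pose" (4x4, takes a point from camera to world coordinates). Camera axes: x right, y up, looking along -z (the intrinsics and any distortion apply to the point x, -y, -z); pixel columns grow to the right and rows downward; lengths in m; the calibration is good to about 2 mm. A picture is of the moment at which its call begins: read the wrist's pose just before it. camera_model takes no time and is no camera call; for the wrist camera it gives the pose at the moment of the call.
- job.job_done(): hands the job in, once; it reports no verdict.
Trained networks look in the newest picture that a camera, given by its name, has taken for a name from the list of things; names that differ only in an ending like _2 or _b are one class to them, and where a whole thing is asked for, a point or a joint stands for the part that bears it (a point fixed in the world has none). Each returns a list of dicts, best first, with "score" (0 to 1); they miss things now and then, are a little off and sometimes report something else, mostly with a low value. They report only what shows in the picture. A call takes as long as a camera call. They do not tell look-alikes from the thing itself.
- models.look_for(camera, query): "bbox" ([left, top, right, bottom] in pixels, round what is visible of it).
- models.pinpoint(camera, query): "location" ([column, row] in pixels: a listed point, or the origin of a listed thing).
The state is a dict: "t": time; "q": joint angles; "qd": joint speeds; "tau": joint torques, N m; "position": TCP position; "ee_rot": TCP orientation; "contact_force": force on the tool from outside, world axes, zero at the start; "moment": the same for the moment, N m; "width": opening from 0.0 (shut) to 1.0 (fully open).
Only numpy, scipy, OpenCV 4.12 (cv2) and the standard library are available. Lean on these libraries where they do the work, as an engineer would, in place of code of your own. Each camera call takes 0.05 s, during which the arm holds its last target.

TASK

Swing the wire guard of the roller mixer right up and back, then load the mixer with all the white sample bottles that are here (blue and red caps; not the amber pot or the yellow-lidded cup): stand each one against the low end plate at the left of the rollers, tip it over the plate and push it on until it lies on its side fully between the end plates, one bottle to a groove. Do not tip bottles over out on the open bench, and leave the other things standing where they are. When all the bottles lie in their grooves, swing the guard fully down over them, and only then turn the speed knob from off to the large green dot.

Things in the scene. Friction and masses are not known exactly. Their poses are not given: they have to be found in the camera images.
- mixer: The bottle roller, 5 kg, loose on rubber feet (it stays put unless pushed hard). Origin: on the bench under the centre of the roller bed; x points away from the robot, y along the rollers to the low end plate (left), z up. Four free-turning white rollers, 16 mm diameter, y = -75 to 75 mm, axes 12 mm up at x = -81, -27, 27, 81 mm, make three grooves, centred at x = -54, 0 and 54 mm. Side rails reach x = +-108 mm, 20 mm up.
- groove_mid (a point): Centre of the middle groove, 27 mm above the bench, over the roller's origin, axes as the roller's. The outer grooves lie 54 mm to either side along x. A bottle in its groove has its axis 25 mm (blue cap) or 29 mm (red cap) above the bench; the roller tops are 20 mm up. The bed is 150 mm long inside: one bottle to a groove.
- end_plate (a point): Middle of the outer top edge of the low grey end plate: y = 83 mm in the roller's frame, 9 mm up; plate 8 mm thick, open bench beyond. At the roller ends 22 mm wide bearing blocks stand 6 mm proud of it, 15 mm up, so a bottle stood against it between two blocks is in line with a groove. Pushed high to -y it tips over, its foot still outside; pushed on, it drops behind the plate. Posts at x = +-103 mm, 71 mm up.
- housing_top (a point): Centre of the top of the drive housing at the right end: x = -111 to 69 mm, y = -165 to -75 mm in the roller's frame, 58 mm high. The speed knob is on it.
- guard (a joint): Angle (rad) of the wire guard hinged along y at the back of the roller, hinge at x = 103, z = 64 mm in the roller's frame. 0 = fully down, level over the bottles; about 1.8 = open, leaning back. Limits 0 and 2.0. It stays where it is left (about 1 to 2 N at its front bar moves it).
- guard_grip (a point): Middle of the blue sleeve (11 mm diameter, 70 mm long, along the roller's y) on the guard's front bar, 206 mm from the hinge: about 265 mm up when the guard is open, and at x = -103, z = 64 mm in the roller's frame when it is down. The bar is 6 mm steel wire.
- knob (a joint): Angle (rad) of the black speed knob. 0 = off; it grows as the knob is turned clockwise seen from above; end stop at 2.6. The large green dot on the scale is at 1.30. It turns with about 0.03 N m and stays where it is left.
- knob_grip (a point): Centre of the grip bar of the speed knob, on the knob's vertical axis, 77 mm above the bench, at x = -45, y = -120 mm in the roller's frame. The bar is 36 mm long, 12 mm thick and 22 mm high (65 to 87 mm above the bench, over a skirt of 40 mm diameter). This point's x axis runs along the bar and towards its white pointer line.
- bottle_a: Sample bottle, white with a blue screw cap, 44 mm diameter, 115 mm tall with the cap (straight body to about 84 mm, cap 33 mm wide above 96 mm), 0.12 kg. Origin: centre of its underside; z along its axis towards the cap. It may be absent in a run.
- bottle_a_mid (a point): Point on the axis of bottle_a at half its height, 57.5 mm from its underside; turns with the bottle.
- bottle_b: Sample bottle, white with a blue screw cap, 44 mm diameter, 115 mm tall with the cap (straight body to about 84 mm, cap 33 mm wide above 96 mm), 0.12 kg. Origin: centre of its underside; z along its axis towards the cap. It may be absent in a run.
- bottle_b_mid (a point): Point on the axis of bottle_b at half its height, 57.5 mm from its underside; turns with the bottle.
- bottle_c: Sample bottle, white with a red screw cap, 48 mm diameter, 104 mm tall with the cap (straight body to about 75 mm, cap 31 mm wide above 87 mm), 0.12 kg. Origin: centre of its underside; z along its axis towards the cap. It may be absent in a run.
- bottle_c_mid (a point): Point on the axis of bottle_c at half its height, 52 mm from its underside; turns with the bottle.
- bottle_d: Sample bottle, white with a red screw cap, 48 mm diameter, 104 mm tall with the cap (straight body to about 75 mm, cap 31 mm wide above 87 mm), 0.12 kg. Origin: centre of its underside; z along its axis towards the cap. It may be absent in a run.
- bottle_d_mid (a point): Point on the axis of bottle_d at half its height, 52 mm from its underside; turns with the bottle.
- pot: Bystander: amber pot with a white cap, 40 mm diameter, 75 mm tall, standing among the bottles; origin at the centre of its underside.
- cup: Bystander: sample cup with a yellow screw lid, 49 mm diameter, 60 mm tall, standing among the bottles; origin at the centre of its underside.
- dish0: Bystander behind the bottles: lower of two stacked petri dishes, 60 mm diameter, 14 mm high; origin at the centre of its underside.
- bench_timer: Bystander behind the bottles: white bench timer, 62 mm square, 19 mm high; origin at the centre of its underside.
Things that resemble listed ones, but are neither listed nor needed, are in the scene too. What is shaped like the bottle_d but pink is not meant.

How it is judged:
By the outcome, as a careful person would: the job done as asked, in the order asked, and still so for the second after the job is handed in, with the robot touching nothing.
Of bottle_a, bottle_b, bottle_c, bottle_d only 2 to 3 are there at a start; the rules pass over those that are not, and their reading is None.
At some moment in a run one of mixer may be knocked a few centimetres aside while the robot is not near it.
It also fails if it takes over 210 s, if anything falls off the work surface, if the arm or the gripper's body presses on something with over 40 N, if the wrist force passes 120 N, or if a joint passes its speed limit or range.

## Working session

There is one attempt and no reset: what is moved stays moved. The work goes in short steps, Python scripts to look and compute and a shell command to move; the robot and the scene stay as the last step left them, time stands still between calls to the robot, and variables do not carry over. Pictures are saved under pics/ and viewed, and the job is handed in when it is done.

```bash
ls; mkdir -p pics
python3 - <<'E'
from rig import status,get_image,camera_model
import cv2
print(status.sense())
for n in("scene","top","wrist"):
    cv2.imwrite(f"pics/{n}0.png",get_image(n)); print(n,camera_model(n))
E
```

```text
pics
{'t': 0.0, 'q': array([-1.38802575,  0.46835396, -0.01161919,  1.60361374,  0.00603501,
        1.07141128, -0.05625842]), 'qd': array([-1.70843537e-04,  1.41794794e-04, -8.35167319e-05,  1.22292752e-03,
       -1.37753835e-03, -8.48262159e-04, -1.35369583e-03]), 'tau': array([ 7.98124656e-04, -5.20558870e+01, -1.24166632e-02, -2.43752736e+01,
       -5.67646336e-02,  1.70932710e-02,  1.54563086e-04]), 'position': array([0.14544551, 0.63292025, 0.21365953]), 'ee_rot': array([-3.53866964e-01, -3.12154651e+00,  2.75120418e-03]), 'contact_force': array([1.02071917, 0.06103813, 0.33845816]), 'moment': array([ 0.0235609 ,  0.0585026 , -0.06194471]), 'width': 1.0014098489272953}
scene {'fx': 529.3773131520168, 'fy': 529.3773131520168, 'cx': 282.6171853303763, 'cy': 203.6895784846763, 'pose': array([[ 0.47233169,  0.64501063, -0.60071962, -0.24367042],
       [-0.8813273 ,  0.33567719, -0.33254025, -0.43550043],
       [-0.01284412,  0.6864999 ,  0.72701644,  0.99958352],
       [ 0.        ,  0.        ,  0.        ,  1.        ]])}
top {'fx': 545.0899403255098, 'fy': 545.0899403255098, 'cx': 274.5656427839128, 'cy': 201.40352164083475, 'pose': array([[-1.91850070e-02,  9.97064014e-01, -7.41302002e-02,
         4.05967836e-01],
       [-9.99815700e-01, -1.90796339e-02,  2.12942621e-03,
        -9.91486672e-03],
       [ 7.08797158e-04,  7.41573910e-02,  9.97246298e-01,
         1.40795922e+00],
       [ 0.00000000e+00,  0.00000000e+00,  0.00000000e+00,
         1.00000000e+00]])}
wrist {'fx': 299.3194859631036, 'fy': 299.3194859631036, 'cx': 278.7577521087696, 'cy': 210.94315067127278, 'pose': array([[ 0.22296673, -0.93751789, -0.26710678,  0.07052661],
       [ 0.97482447,  0.21393983,  0.0628251 ,  0.65032326],
       [-0.00175488, -0.27439013,  0.96161685,  0.3839507 ],
       [ 0.        ,  0.        ,  0.        ,  1.        ]])}
```

View pics/scene0.png

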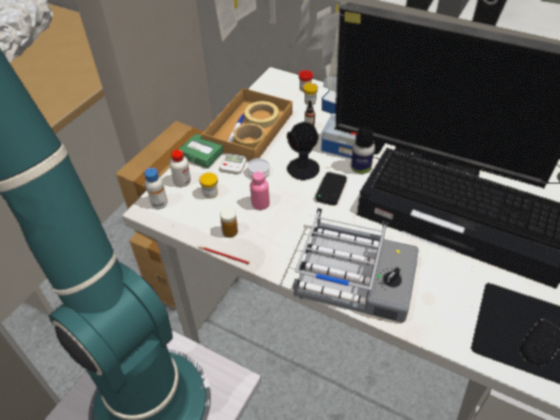

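View pics/top0.png

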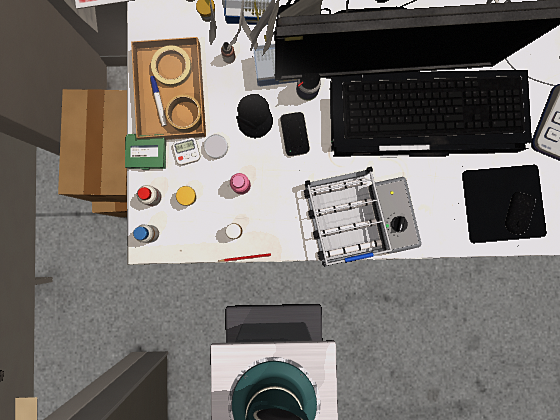

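View pics/wrist0.png

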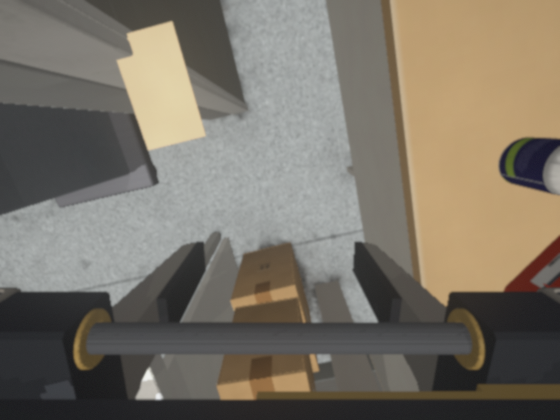

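```bash
cat > h.py <<'E'
import numpy as np,cv2
from scipy.spatial.transform import Rotation as R
from rig import status,get_image,camera_model,models
def ray(cam,px,m=None):
    m=m or camera_model(cam); d=np.array([(px[0]-m['cx'])/m['fx'],-(px[1]-m['cy'])/m['fy'],-1.])
    P=m['pose']; return P[:3,3],P[:3,:3]@d
def toz(cam,px,z,m=None):
    o,d=ray(cam,px,m); return o+d*(z-o[2])/d[2]
def proj(cam,p,m=None):
    m=m or camera_model(cam);P=m['pose'];c=P[:3,:3].T@(np.asarray(p)-P[:3,3])
    return np.array([m['cx']+m['fx']*c[0]/-c[2],m['cy']-m['fy']*c[1]/-c[2]])
def tri(obs):
    A=np.zeros((3,3));b=np.zeros(3)
    for o,d in obs:
        d=d/np.linalg.norm(d);M=np.eye(3)-np.outer(d,d);A+=M;b+=M@o
    return np.linalg.solve(A,b)
E
python3 - <<'E'
from h import *
np.set_printoptions(precision=4,suppress=True)
for c in("top","scene"):
    im=get_image(c)
    for q in["bottle_a","bottle_a_mid","bottle_c","bottle_c_mid","pot","cup","mixer","groove_mid","end_plate","housing_top","guard_grip","knob_grip"]:
        print(c,q,[(np.round(r['location'],1).tolist(),round(r['score'],2)) for r in models.pinpoint(c,q)[:5]])
    crop=im[:260,120:460] if c=="top" else im[40:320,130:440]
    cv2.imwrite(f"pics/{c}1.png",cv2.resize(crop,None,fx=2.3 if c=='top' else 2.1,fy=2.3 if c=='top' else 2.1,interpolation=cv2.INTER_CUBIC))
print(status.sense()['t'])
E
```

```text
top bottle_a [([154.1, 199.2], 0.85), ([241.5, 186.2], 0.75), ([150.4, 233.8], 0.66)]
top bottle_a_mid [([145.6, 232.4], 0.96)]
top bottle_c [([154.1, 199.2], 0.85), ([241.5, 186.2], 0.75), ([150.4, 233.8], 0.66)]
top bottle_c_mid []
top pot [([235.7, 230.4], 0.66)]
top cup [([191.2, 196.8], 0.87)]
top mixer [([346.2, 218.6], 0.77)]
top groove_mid [([347.8, 217.1], 0.73)]
top end_plate [([314.4, 221.2], 0.66)]
top housing_top [([394.0, 214.5], 0.7)]
top guard_grip [([358.3, 258.5], 0.74)]
top knob_grip [([400.8, 224.2], 0.78), ([152.5, 233.4], 0.55)]
scene bottle_a [([186.8, 182.0], 0.93), ([261.5, 204.1], 0.75), ([161.4, 204.3], 0.67)]
scene bottle_a_mid [([154.9, 189.1], 0.65)]
scene bottle_c [([186.8, 182.0], 0.93), ([261.5, 204.1], 0.75), ([161.4, 204.3], 0.67)]
scene bottle_c_mid [([235.5, 164.5], 0.47)]
scene pot [([233.8, 230.3], 0.61), ([156.5, 186.9], 0.2)]
scene cup [([212.2, 195.4], 0.77)]
scene mixer [([340.6, 264.7], 0.78), ([229.2, 232.6], 0.69)]
scene groove_mid [([343.5, 262.6], 0.81), ([232.6, 232.0], 0.34), ([260.1, 170.6], 0.28)]
scene end_plate [([306.6, 257.6], 0.87), ([393.9, 276.7], 0.65)]
scene housing_top [([395.0, 271.5], 0.74)]
scene guard_grip [([334.7, 278.7], 0.94), ([230.4, 232.7], 0.18)]
scene knob_grip []
1.45
```

View pics/top1.png

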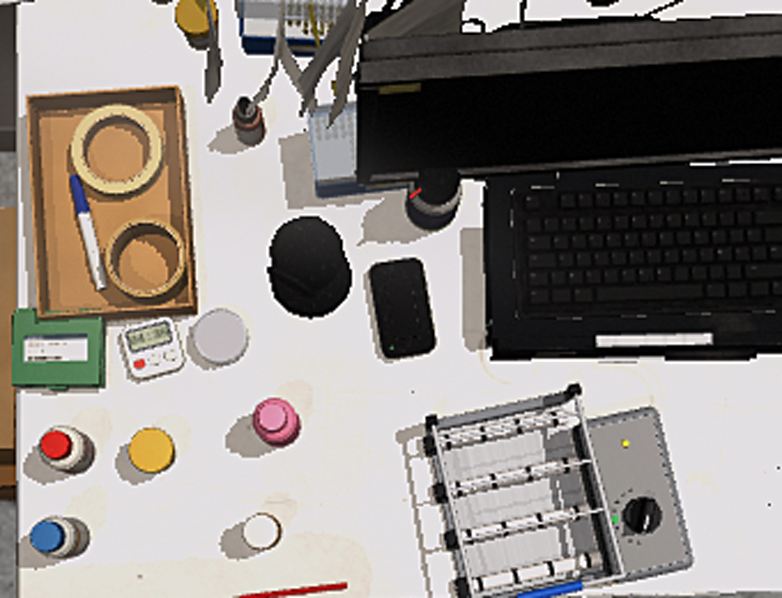

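View pics/scene1.png

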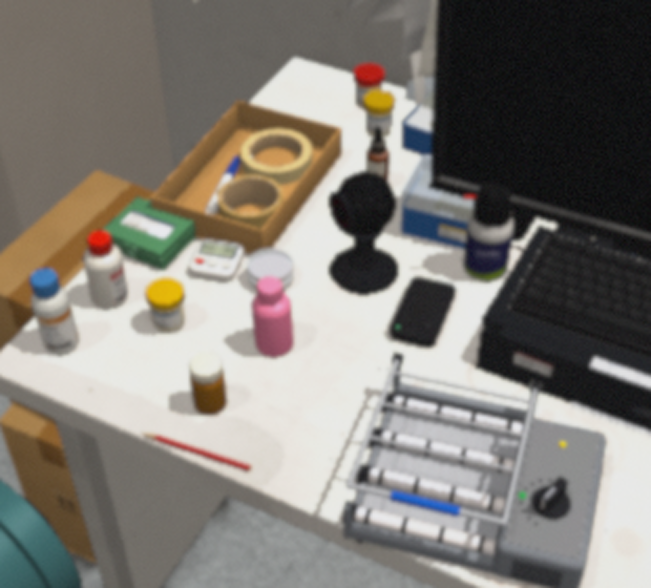

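Run:
```python
from h import *
np.set_printoptions(precision=4,suppress=True)
T=lambda a,b:tri([ray("top",a),ray("scene",b)])
L=dict(blue0=((150.4,233.8),(161.4,204.3)),bluem=((145.6,232.4),(154.9,189.1)),red0=((154.1,199.2),(186.8,182)),mixer=((346.2,218.6),(340.6,264.7)),
groove=((347.8,217.1),(343.5,262.6)),plate=((314.4,221.2),(306.6,257.6)),hous=((394,214.5),(395,271.5)),grip=((358.3,258.5),(334.7,278.7)),pot=((235.7,230.4),(233.8,230.3)),cup=((191.2,196.8),(212.2,195.4)),pink=((241.5,186.2),(261.5,204.1)))
for k,(a,b) in L.items(): print(k,T(a,b))
print("bluetop",toz("top",(141,233),.115),"redtop",toz("top",(145,194),.104),"knob",toz("top",(400.8,224.2),.077),"farred",[toz("scene",(305,76),z) for z in(.0,.1)],"sleeve64",toz("top",(358.3,258.5),.064))
```

```text
blue0 [ 0.4352  0.3067 -0.0036]
bluem [0.4353 0.3096 0.0513]
red0 [0.5257 0.2921 0.006 ]
mixer [ 0.4618 -0.195   0.0144]
groove [ 0.4657 -0.1992  0.0202]
plate [ 0.4563 -0.113  -0.0017]
hous [ 0.4702 -0.3133  0.0524]
grip [ 0.3643 -0.2145  0.0932]
pot [0.4393 0.0854 0.0074]
cup [ 0.5269  0.2039 -0.005 ]
pink [0.5527 0.0703 0.0023]
bluetop [0.4331 0.305  0.115 ] redtop [0.5267 0.298  0.104 ] knob [ 0.4432 -0.3198  0.077 ] farred [array([1.1371, 0.2337, 0.    ]), array([0.999 , 0.1668, 0.1   ])] sleeve64 [ 0.3615 -0.2155  0.064 ]
```

```bash
cat > fit.py <<'E'
from h import *
from scipy.optimize import least_squares
def mp(v,p):
    c,s=np.cos(v[2]),np.sin(v[2]);p=np.asarray(p)
    return np.array([v[0]+c*p[0]-s*p[1],v[1]+s*p[0]+c*p[1],p[2]])
PT=dict(mixer=(0,0,0),groove_mid=(0,0,.027),end_plate=(0,.083,.009),housing_top=(-.021,-.12,.058),knob_grip=(-.045,-.12,.077))
def gp(g): return (.103-.206*np.cos(g),0,.064+.206*np.sin(g))
def fit(extra=(),cams=("top","scene"),verbose=True,guard=True,shoot=True):
    obs=[]
    for c in cams:
        if shoot:get_image(c)
        m=camera_model(c)
        for q in list(PT)+(["guard_grip"] if guard else []):
            for r in models.pinpoint(c,q)[:1]:
                if r['score']>.4: obs.append((c,m,q,r['location']))
    for c,q,l in extra: obs.append((c,camera_model(c),q,l))
    def res(v):
        o=[]
        for c,m,q,l in obs:
            p=gp(v[3]) if q=="guard_grip" else PT.get(q,q)
            o.append(proj(c,mp(v,p),m)-l)
        return np.concatenate(o)
    s=least_squares(res,[.465,-.2,.2,.2],loss='soft_l1',f_scale=2)
    if verbose:
        r=res(s.x).reshape(-1,2)
        for a,b in zip(obs,r): print(a[0],a[2],np.round(b,1))
    print("mixer",np.round(s.x,4)); return s.x
E
python3 - <<'E'
from fit import *
ex=[("top",(.103,.079,.071),(308,183)),("top",(.103,-.079,.071),(369,170)),("top",(-.103,.079,.071),(320,255.6)),("top","knob_grip",(399.5,224)),("scene","knob_grip",(392.4,276))]
v=fit(ex)
for g in(0,1,1.8): print(g,mp(v,gp(g)))
print(status.sense()['t'])
E
```

```text
top mixer [-0.7  1.7]
top groove_mid [-3.5 -1. ]
top end_plate [-1.   0.1]
top housing_top [ 5.2 -2.2]
top knob_grip [-0.6 -0.1]
top guard_grip [-1.2  0.9]
scene mixer [0.7 3.7]
scene groove_mid [-0.   0.4]
scene end_plate [-1.4 -5.5]
scene knob_grip [-0.6 -0.5]
scene guard_grip [-1.2 -0.4]
top (0.103, 0.079, 0.071) [ 0.5 -1.1]
top (0.103, -0.079, 0.071) [ 2.  -0.9]
top (-0.103, 0.079, 0.071) [5.8 8.6]
top knob_grip [1.3 0.4]
scene knob_grip [ 0.8 -0.7]
mixer [ 0.4652 -0.1937  0.1833  0.1098]
0 [ 0.36393407 -0.21247284  0.064     ]
1 [ 0.45704592 -0.19521475  0.23734302]
1.8 [ 0.61250408 -0.16640091  0.26461261]
2.15
```

```bash
cat >> h.py <<'E'
def go(target,yaw=None,s=None):
    """yaw (deg, world) wanted of tool y axis (mod 180). prints travel, roll"""
    s=s or status.sense(); M=R.from_rotvec(s['ee_rot']).as_matrix()
    y=np.degrees(np.arctan2(M[1,1],M[0,1])); t=M.T@(np.asarray(target)-s['position'])
    r=None
    if yaw is not None:
        r=-((yaw-y+90)%180-90)   # tool z down: positive roll lowers world yaw
    print("now",np.round(s['position'],4),"yaw_y",round(y,1),"z",np.round(M[:,2],3),"travel",np.round(t,4),"dist",round(np.linalg.norm(t),3),"roll",None if r is None else round(r,1),'q7',round(s['q'][6],2),'q1',round(s['q'][0],2),'t',s['t'],'w',round(s['width'],3))
E
python3 - <<'E'
from h import *
np.set_printoptions(precision=4,suppress=True)
print("monitor BL",tri([ray("top",(278,78)),ray("scene",(337,122))]))
print("mon TL",tri([ray("top",(275,10)),ray("scene",(343,10))]))
go((.45,.3,.25),10.5); go((.46,0,.25),10.5);go((.364,-.212,.2),10.5)
print(R.from_rotvec(status.sense()['ee_rot']).as_matrix())
E
```

```text
monitor BL [ 0.7953 -0.0271  0.1356]
mon TL [ 0.8312 -0.014   0.4265]
now [0.1456 0.6335 0.2146] yaw_y 77.1 z [ 0. -0. -1.] travel [-0.3714 -0.2569 -0.0354] dist 0.453 roll 66.6 q7 -0.06 q1 -1.39 t 2.15 w 0.997
now [0.1456 0.6335 0.2146] yaw_y 77.1 z [ 0. -0. -1.] travel [-0.4483 -0.547  -0.0354] dist 0.708 roll 66.6 q7 -0.06 q1 -1.39 t 2.15 w 0.997
now [0.1456 0.6335 0.2146] yaw_y 77.1 z [ 0. -0. -1.] travel [-0.4022 -0.7751  0.0146] dist 0.873 roll 66.6 q7 -0.06 q1 -1.39 t 2.15 w 0.997
[[-0.9746  0.2239  0.0001]
 [ 0.2239  0.9746 -0.    ]
 [-0.0001 -0.     -1.    ]]
```

```bash
python3 -m creep '{"travel":[[-0.046,-0.032,-0.01],[-0.093,-0.064,-0.02],[-0.14,-0.096,-0.03],[-0.186,-0.128,-0.035],[-0.232,-0.16,-0.035],[-0.279,-0.193,-0.035],[-0.325,-0.225,-0.035],[-0.371,-0.257,-0.035]],"roll":[8,16,24,33,41,49,58,66],"jaw":[0,0,0,0,0,0,0,0]}'
python3 - <<'E'
from h import *
go((.46,0,.25),10.5);go((.40,-.205,.22),10.5)
E
```

```text
t: 3.15
position: [0.4507, 0.2986, 0.25]
ee_rot: [-2.002, -2.421, -0.002]
contact_force: [0.7, 0.8, 0.1]
width: 0.503
now [0.4507 0.2986 0.25  ] yaw_y 10.8 z [ 0.001  0.001 -1.   ] travel [-2.951e-01 -4.680e-02 -2.000e-04] dist 0.299 roll 0.3 q7 -0.36 q1 -0.96 t 3.15 w 0.503
now [0.4507 0.2986 0.25  ] yaw_y 10.8 z [ 0.001  0.001 -1.   ] travel [-0.4852 -0.1442  0.0296] dist 0.507 roll 0.3 q7 -0.36 q1 -0.96 t 3.15 w 0.503
```

```bash
python3 -m creep '{"travel":[[-0.06,-0.01,0],[-0.12,-0.02,0],[-0.18,-0.035,0],[-0.24,-0.055,0],[-0.3,-0.075,0],[-0.36,-0.1,0],[-0.42,-0.12,0],[-0.475,-0.144,0]],"roll":[0,0,0,0,0,0,0,0],"jaw":[0,0,0,0,0,0,0,0]}'
python3 - <<'E'
from h import *
m=camera_model("wrist");im=get_image("wrist");cv2.imwrite("pics/w2.png",im)
go((.364,-.212,.2),10.5);print(m['pose'])
for q in["guard_grip","knob_grip","groove_mid","end_plate","mixer"]:
    print(q,[(np.round(r['location'],1).tolist(),round(r['score'],2)) for r in models.pinpoint("wrist",q)[:3]])
E
```

```text
t: 4.15
position: [0.3996, -0.1936, 0.2501]
ee_rot: [1.996, 2.425, 0.002]
contact_force: [0.7, 1.0, -0.9]
width: 0.498
now [ 0.397  -0.2014  0.2507] yaw_y 10.5 z [ 0.002 -0.004 -1.   ] travel [-0.0042 -0.0345  0.0506] dist 0.061 roll 0.0 q7 0.64 q1 -0.38 t 4.2 w 0.503
[[ 0.98115025 -0.18540361 -0.05449475  0.38493195]
 [ 0.19324109  0.94339806  0.26955145 -0.11784724]
 [ 0.00143443 -0.2750011   0.96144284  0.42021983]
 [ 0.          0.          0.          1.        ]]
guard_grip [([243.7, 206.0], 0.75), ([326.8, 192.6], 0.52), ([309.8, 284.4], 0.51)]
knob_grip []
groove_mid [([327.8, 193.7], 0.61)]
end_plate [([328.1, 129.8], 0.82)]
mixer [([322.0, 191.4], 0.89)]
```

View pics/w2.png

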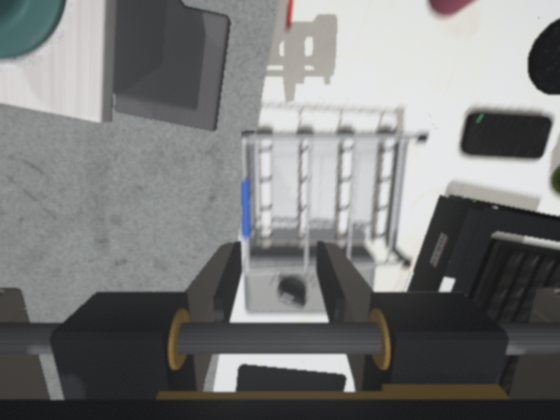

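Run:
```python
from h import *
im=get_image("wrist");m=camera_model("wrist");cv2.imwrite("pics/w3.png",cv2.resize(im[90:330,220:450],None,fx=2.5,fy=2.5,interpolation=cv2.INTER_CUBIC))
print(ray("wrist",(1,1),m)[0])
r=models.pinpoint("wrist","guard_grip")[0];print(r)
print([toz("wrist",r['location'],z,m) for z in(.064,.09)])
print(tri([ray("wrist",r['location'],m),ray("top",(358.3,258.5)),ray("scene",(334.7,278.7))]))
```

```text
[ 0.38579612 -0.11458604  0.41961888]
{'location': [241.1, 207.8], 'score': 0.82}
[array([ 0.35913493, -0.21930468,  0.064     ]), array([ 0.36108418, -0.21164849,  0.09      ])]
[ 0.36330027 -0.21334924  0.09283669]
```

View pics/w3.png

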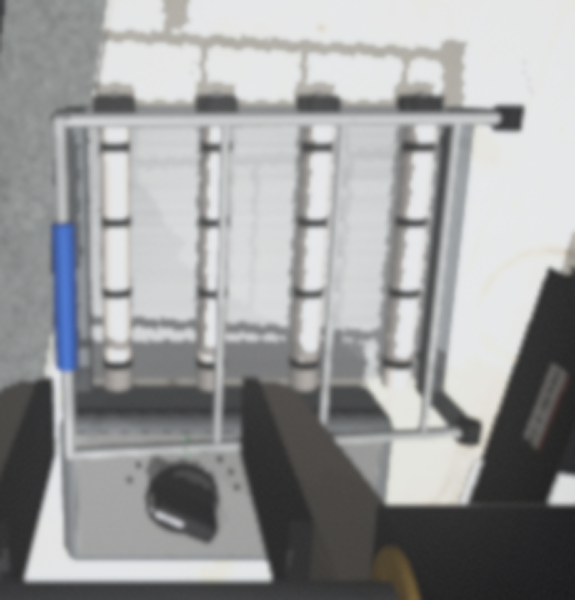

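```bash
python3 -m creep '{"travel":[[0,-0.018,0.02],[-0.004,-0.036,0.06],[-0.004,-0.036,0.1],[-0.004,-0.036,0.14],[-0.004,-0.036,0.175],[-0.004,-0.036,0.175]],"roll":[0,0,0,0,0,0],"jaw":[0,0,0,0,0,0]}'
python3 - <<'E'
from h import *
go((.362,-.213,.072),10.5)
cv2.imwrite("pics/w4.png",get_image("wrist"));cv2.imwrite("pics/s4.png",cv2.resize(get_image("scene")[180:330,240:440],None,fx=3.5,fy=3.5))
E
```

```text
t: 5.3
position: [0.3638, -0.2012, 0.0729]
ee_rot: [-1.992, -2.423, 0.004]
contact_force: [-0.7, -0.5, -0.3]
width: 0.501
now [ 0.3638 -0.2012  0.0729] yaw_y 11.1 z [-0.006  0.001 -1.   ] travel [-0.0112 -0.004   0.0009] dist 0.012 roll 0.6 q7 1.04 q1 -0.17 t 5.3 w 0.501
```

View pics/w4.png

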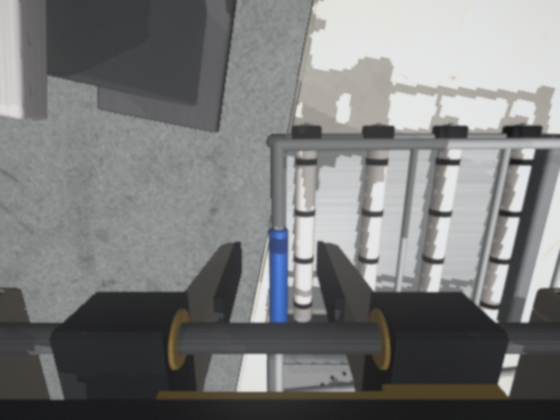

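View pics/s4.png

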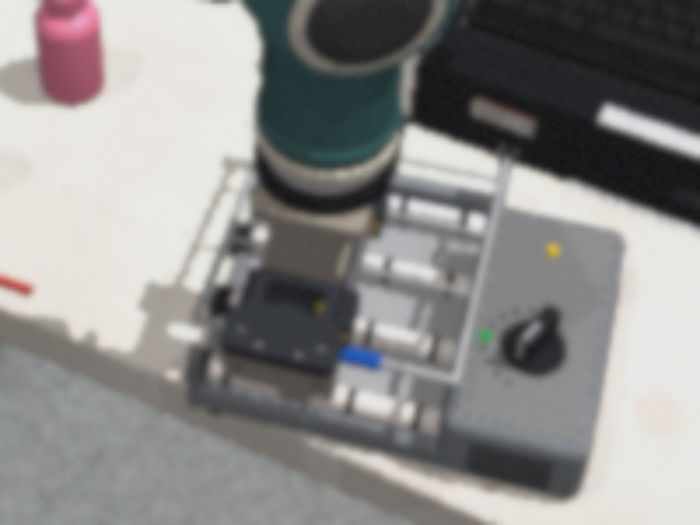

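```bash
python3 -m creep '{"travel":[[-0.01,-0.002,0],[-0.01,-0.002,0],[-0.01,-0.002,0],[-0.01,-0.002,0],[-0.01,-0.002,0],[-0.01,-0.002,0]],"roll":[0,0,-0.5,-0.5,-0.5,-0.5],"jaw":[0,0,-1,-1,-1,-1]}'
python3 - <<'E'
from h import *
go((.362,-.213,.072),10.5); print(status.sense()['contact_force'])
E
```

```text
t: 6.15
position: [0.3656, -0.2126, 0.0746]
ee_rot: [1.986, 2.434, 0.001]
contact_force: [-0.1, 0.0, -1.2]
width: 0.112
now [ 0.3656 -0.2126  0.0746] yaw_y 11.6 z [ 0.001  0.    -1.   ] travel [ 0.0003 -0.0036  0.0026] dist 0.004 roll 1.1 q7 1.08 q1 -0.15 t 6.15 w 0.112
[-0.13696323  0.04570399 -1.2239157 ]
```

```bash
python3 -m creep '{"travel":[[0,0.002,-0.014],[0,0.0075,-0.034],[0,0.0145,-0.0535],[0,0.0235,-0.072],[0,0.0343,-0.09],[0,0.0467,-0.106],[0,0.0467,-0.106]],"roll":[0,0,0,0,0,0,0],"jaw":[-1,-1,-1,-1,-1,-1,-1]}'
python3 - <<'E'
from h import *
go((.362,-.213,.072),10.5); print(status.sense()['contact_force'])
E
```

```text
t: 7.02
position: [0.4092, -0.2039, 0.1817]
ee_rot: [-1.985, -2.432, 0.003]
contact_force: [-5.7, -1.5, 3.6]
width: 0.106
now [ 0.4092 -0.2039  0.1817] yaw_y 11.6 z [-0.003  0.    -1.   ] travel [ 0.0004 -0.0477  0.1099] dist 0.12 roll 1.1 q7 0.82 q1 -0.34 t 7.025 w 0.106
[-5.72767273 -1.52547726  3.64171707]
```

```bash
python3 -m creep '{"travel":[[0,0.013,-0.017],[0,0.028,-0.0305],[0,0.045,-0.043],[0,0.063,-0.053],[0,0.082,-0.061],[0,0.102,-0.068],[0,0.122,-0.072],[0,0.143,-0.075]],"roll":[0,0,0,0,0,0,0,0],"jaw":[-1,-1,-1,-1,-1,-1,-1,-1]}'
python3 - <<'E'
from h import *
go((.362,-.213,.072),10.5); print(status.sense()['contact_force'])
E
```

```text
t: 8.02
position: [0.5504, -0.1761, 0.2571]
ee_rot: [-1.988, -2.432, 0.003]
contact_force: [-2.2, -2.5, 1.6]
width: 0.108
now [ 0.5504 -0.1761  0.2571] yaw_y 11.5 z [-0.001 -0.002 -1.   ] travel [ 0.0015 -0.1917  0.1854] dist 0.267 roll 1.0 q7 0.72 q1 -0.36 t 8.025 w 0.108
[-2.19277093 -2.50357118  1.58151086]
```

```bash
python3 -m creep '{"travel":[[0,0.02,0],[0,0.041,0.001],[0,0.061,0.004],[0,0.071,0.007],[0,0.071,0.007],[0,0.071,0.007],[0,0.071,-0.01],[0,0.071,-0.05]],"roll":[0,0,0,0,0,0,0,0],"jaw":[-1,-1,-1,-1,0,0,0,0]}'
python3 - <<'E'
from h import *
go((.435,.307,.25),90); print(status.sense()['contact_force'])
cv2.imwrite("pics/s5.png",cv2.resize(get_image("scene")[100:330,200:480],None,fx=2.5,fy=2.5))
E
```

```text
t: 9.02
position: [0.6195, -0.1598, 0.3058]
ee_rot: [-1.985, -2.432, 0.002]
contact_force: [1.2, 0.1, -0.0]
width: 0.497
now [ 0.6195 -0.1598  0.3058] yaw_y 11.6 z [-0.003  0.001 -1.   ] travel [ 0.4942 -0.0871  0.0568] dist 0.505 roll -78.4 q7 0.68 q1 -0.35 t 9.025 w 0.497
[ 1.2403889   0.09778681 -0.04671731]
```

View pics/s5.png

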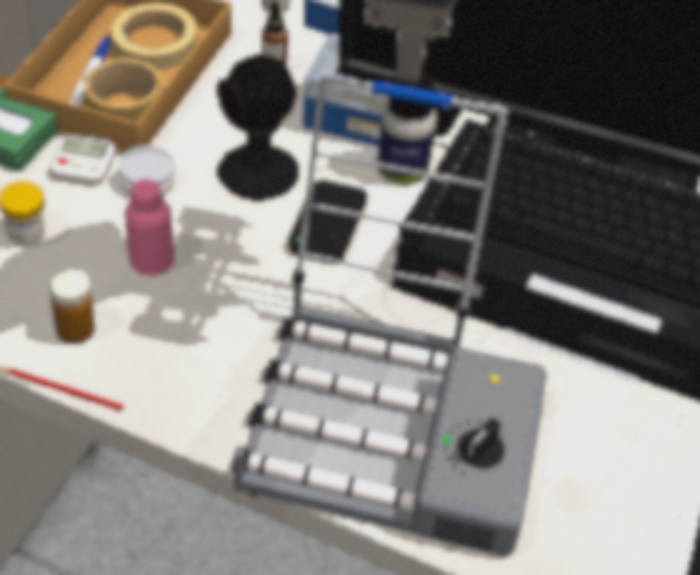

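```bash
python3 -m creep '{"travel":[[0.055,-0.01,0],[0.11,-0.02,0],[0.165,-0.03,0.0],[0.22,-0.04,0.01],[0.275,-0.05,0.02],[0.33,-0.06,0.03],[0.385,-0.07,0.04],[0.435,-0.08,0.05]],"roll":[0,0,0,0,0,0,0,0],"jaw":[0.5,0.5,0.5,0.5,0.5,0.5,0.5,0.5]}'
python3 - <<'E'
from h import *
go((.435,.307,.25),11.6)
s=status.sense()
m=camera_model("wrist");im=get_image("wrist");cv2.imwrite("pics/w6.png",im)
for q in["bottle_a","bottle_a_mid","bottle_c_mid","cup"]:
    for r in models.pinpoint("wrist",q)[:4]: print(q,np.round(r['location'],1),round(r['score'],2),np.round(toz("wrist",r['location'],0 if q in("bottle_a","cup") else .055,m),3))
E
```

```text
t: 10.07
position: [0.4543, 0.2516, 0.2567]
ee_rot: [-1.986, -2.434, -0.004]
contact_force: [0.6, 0.5, 0.7]
width: 0.749
now [0.4543 0.2516 0.2567] yaw_y 11.6 z [ 0.001  0.002 -1.   ] travel [ 0.0581 -0.0078  0.0068] dist 0.059 roll -0.0 q7 -0.22 q1 -1.11 t 10.075 w 0.749
bottle_a [318.2 299.7] 0.94 [0.557 0.075 0.   ]
bottle_a [270.8 139.7] 0.72 [0.432 0.307 0.   ]
bottle_a [340.4 155.9] 0.63 [0.533 0.305 0.   ]
bottle_a_mid [271.6 138.8] 0.94 [0.434 0.311 0.055]
bottle_c_mid [396.8 231.3] 0.65 [0.619 0.228 0.055]
bottle_c_mid [271.7 137.2] 0.32 [0.434 0.312 0.055]
cup [318.9 218.9] 0.84 [0.525 0.208 0.   ]
```

View pics/w6.png

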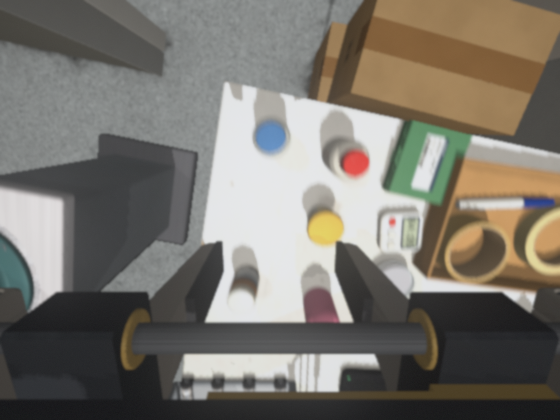

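```bash
python3 - <<'E'
from h import *
m=camera_model("wrist");print(toz("wrist",(270.5,136.5),.115,m),toz("wrist",(355,163),.104,m)); go((.434,.308,.045),11.6)
E
python3 -m creep '{"travel":[[0.03,-0.005,0.0],[0.059,-0.009,0.02],[0.059,-0.009,0.07],[0.059,-0.009,0.12],[0.059,-0.009,0.17],[0.059,-0.009,0.2],[0.059,-0.009,0.211],[0.059,-0.009,0.211]],"roll":[0,0,0,0,0,0,0,0],"jaw":[0.5,0.5,0.5,0.5,0.5,0.5,0.5,0.5]}'
python3 -m creep '{"travel":[[0,0,0],[0,0,0],[0,0,0],[0,0,0],[0,0,0],[0,0,-0.02],[0,0,-0.06],[0,0,-0.12]],"roll":[0,0,0,0,0,0,0,0],"jaw":[-1,-1,-1,-1,-1,-1,-1,-1]}'
python3 - <<'E'
from h import *
m=camera_model("wrist");im=get_image("wrist");cv2.imwrite("pics/w7.png",im)
go((.434,.308,.045),11.6)
E
```

```text
[0.43464268 0.31252893 0.115     ] [0.52851779 0.3032287  0.104     ]
now [0.4556 0.2491 0.2565] yaw_y 11.5 z [ 0.001  0.001 -1.   ] travel [ 0.0619 -0.0096  0.2115] dist 0.221 roll -0.1 q7 -0.22 q1 -1.1 t 10.325 w 0.75
t: 11.32
position: [0.4355, 0.3049, 0.0451]
ee_rot: [1.988, 2.432, 0.001]
contact_force: [-0.9, 0.8, 0.7]
width: 0.752
t: 12.32
position: [0.4332, 0.3048, 0.1644]
ee_rot: [-1.986, -2.434, 0.007]
contact_force: [0.8, 1.0, -0.8]
width: 0.466
now [0.4378 0.3073 0.1725] yaw_y 11.5 z [ 0.007  0.007 -1.   ] travel [ 0.0008 -0.0046  0.1275] dist 0.128 roll -0.1 q7 -0.24 q1 -1.15 t 12.375 w 0.465
```

View pics/w7.png

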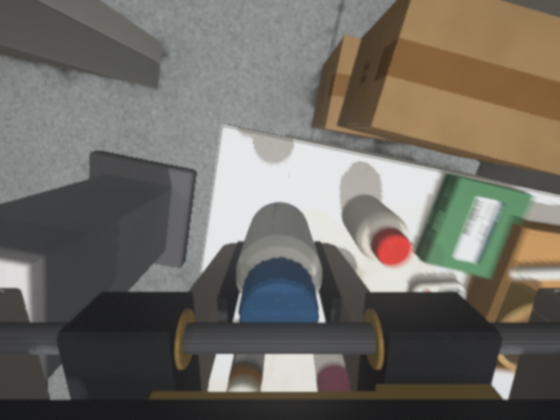

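Run:
```python
from fit import *
v=fit()
im=get_image("top");cv2.imwrite("pics/t8.png",cv2.resize(im[130:290,290:430],None,fx=4,fy=4,interpolation=cv2.INTER_CUBIC))
im=get_image("scene");cv2.imwrite("pics/s8.png",cv2.resize(im[200:320,280:430],None,fx=5,fy=5,interpolation=cv2.INTER_CUBIC))
```

```text
top groove_mid [-0.7 -0.2]
top end_plate [-0.9  2.3]
top housing_top [3.4 2.2]
top knob_grip [-1.5 -0.7]
top guard_grip [ 2.8 -0.2]
scene mixer [159.  104.3]
scene groove_mid [-2.4 -1.5]
scene end_plate [ 0.3 -0.3]
scene housing_top [-0.3 -1.6]
scene knob_grip [ 0.4 -0.6]
scene guard_grip [-0.7 -1.2]
mixer [ 0.4655 -0.1936  0.196   1.8639]
```

View pics/t8.png

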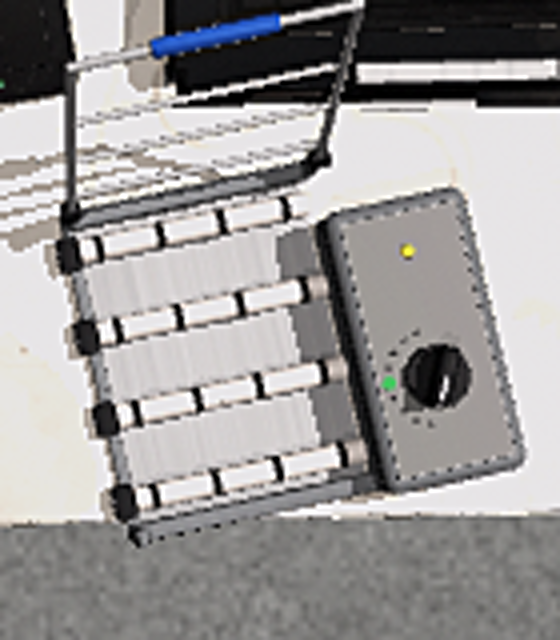

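View pics/s8.png

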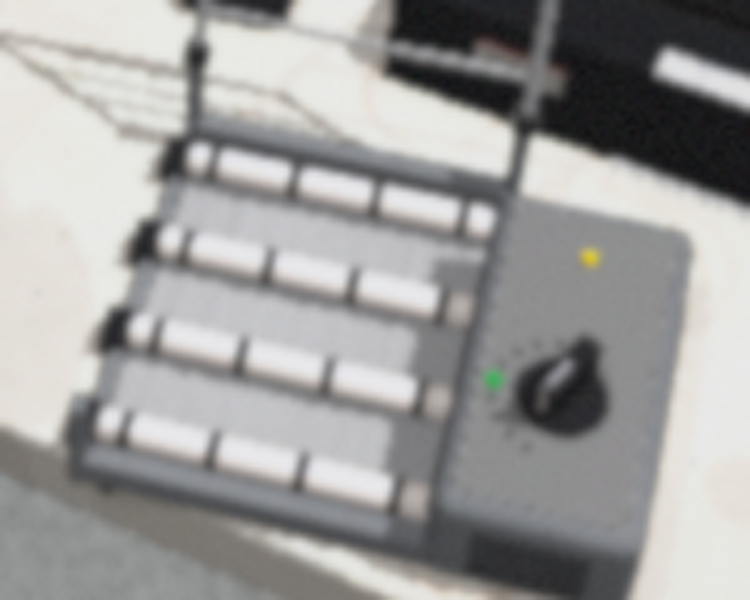

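Run:
```python
from fit import *
ex=[]
for x,p in zip((.081,.027,-.027,-.081),((307.5,193.75),(312,214.25),(316.5,234.5),(321,255))): ex.append(("top",(x,.082,.012),p))
for x,p in zip((.081,.027,-.027,-.081),((174,160),(146,242),(114,328),(80,425))): ex.append(("scene",(x,.082,.012),(280+p[0]/5,200+p[1]/5)))
v=fit(ex,shoot=False)
for xm in(0,-.054): print(xm,mp(v,(xm,.105,.0)),mp(v,(xm,.125,0)))
```

```text
top mixer [ 0.5 -0.5]
top groove_mid [-2.2 -0.1]
top end_plate [-1.1  3.2]
top housing_top [ 3.3 -0.9]
top knob_grip [-1.1  1.3]
top guard_grip [2.2 0. ]
scene mixer [0.8 3.1]
scene groove_mid [0.4 0.1]
scene end_plate [ 0.7 -1.7]
scene housing_top [-2.  -0.7]
scene knob_grip [-0.6  0.3]
scene guard_grip [-1.7 -3.2]
top (0.081, 0.082, 0.012) [-0.1  0.2]
top (0.027, 0.082, 0.012) [0.1 0.2]
top (-0.027, 0.082, 0.012) [0.3 0.5]
top (-0.081, 0.082, 0.012) [0.6 0.7]
scene (0.081, 0.082, 0.012) [ 0.2 -0.8]
scene (0.027, 0.082, 0.012) [ 0.2 -0.5]
scene (-0.027, 0.082, 0.012) [ 0.6 -0.1]
scene (-0.081, 0.082, 0.012) [ 1.2 -0.8]
mixer [ 0.4643 -0.1942  0.2016  1.8773]
0 [ 0.44331467 -0.09128212  0.        ] [ 0.43930962 -0.07168724  0.        ]
-0.054 [ 0.39040848 -0.10209577  0.        ] [ 0.38640343 -0.08250089  0.        ]
```

```bash
python3 - <<'E'
from h import *
go((.4373,-.0619,.2),11.5)
E
python3 -m creep '{"travel":[[-0.045,-0.006,-0.02],[-0.09,-0.015,-0.03],[-0.14,-0.025,-0.03],[-0.19,-0.037,-0.03],[-0.24,-0.048,-0.03],[-0.29,-0.058,-0.03],[-0.33,-0.066,-0.03],[-0.361,-0.072,-0.03]],"roll":[0,0,0,0,0,0,0,0],"jaw":[-1,-1,-1,-1,-1,-1,-1,-1]}'
python3 - <<'E'
from h import *
go((.4373,-.0619,.047),11.5)
cv2.imwrite("pics/s9.png",cv2.resize(get_image("scene")[130:330,220:440],None,fx=3,fy=3))
E
```

```text
now [0.4345 0.3057 0.1646] yaw_y 11.6 z [ 0.  0. -1.] travel [-0.3607 -0.0709 -0.0354] dist 0.369 roll 0.1 q7 -0.24 q1 -1.14 t 13.775 w 0.469
t: 14.78
position: [0.4361, -0.0642, 0.1949]
ee_rot: [1.988, 2.432, 0.001]
contact_force: [0.2, -0.5, -1.2]
width: 0.465
now [ 0.4361 -0.0642  0.1949] yaw_y 11.5 z [ 0.001  0.    -1.   ] travel [0.002  0.0015 0.1479] dist 0.148 roll -0.0 q7 0.44 q1 -0.68 t 14.775 w 0.465
```

View pics/s9.png

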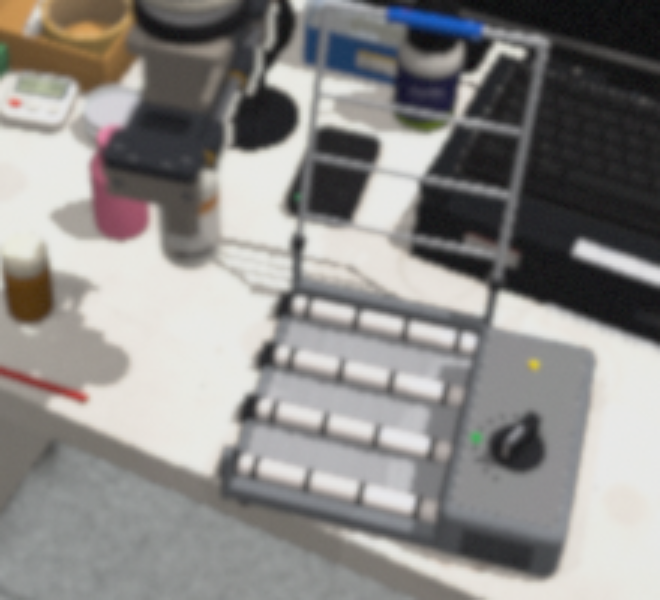

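```bash
python3 -m creep '{"travel":[[0.002,0.0015,0.04],[0.002,0.0015,0.08],[0.002,0.0015,0.12],[0.002,0.0015,0.14],[0.002,0.0015,0.147],[0.002,0.0015,0.147]],"roll":[0,0,0,0,0,0],"jaw":[-1,-1,-1,-1,-1,-1]}'
python3 - <<'E'
from h import *
go((.4373,-.0619,.047),11.5)
for c in("top","scene"):
  im=get_image(c)
  cv2.imwrite(f"pics/{c}10.png",cv2.resize(im[130:290,250:430] if c=="top" else im[150:310,240:420],None,fx=4,fy=4,interpolation=cv2.INTER_CUBIC))
E
```

```text
t: 15.58
position: [0.4376, -0.0603, 0.0478]
ee_rot: [1.987, 2.434, 0.0]
contact_force: [-0.1, 0.6, -0.5]
width: 0.468
now [ 0.4376 -0.0603  0.0478] yaw_y 11.6 z [ 0. -0. -1.] travel [-0.0015 -0.0006  0.0008] dist 0.002 roll 0.1 q7 0.75 q1 -0.47 t 15.575 w 0.468
```

View pics/scene10.png

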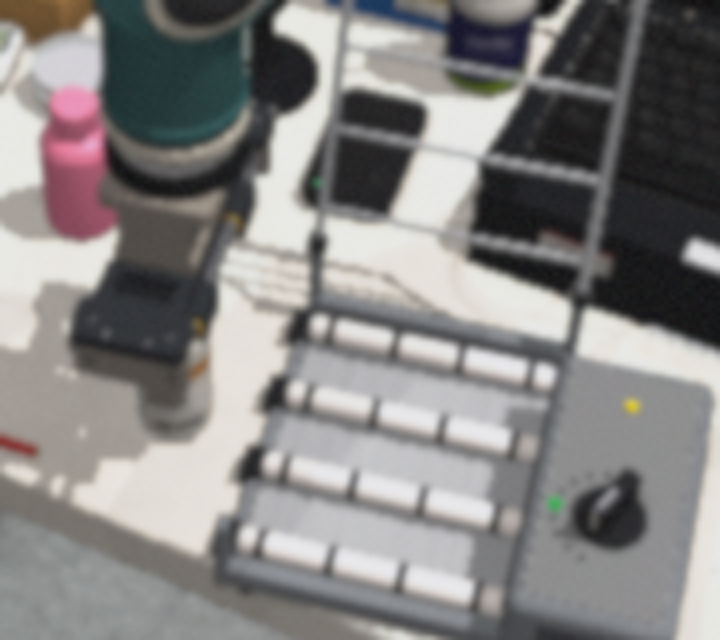

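```bash
python3 -m creep '{"travel":[[-0.01,0,0],[-0.02,0,0],[-0.026,0,0],[-0.028,0,0],[-0.028,0,0]],"roll":[0,0,0,0,0],"jaw":[-1,-1,-1,-1,-1]}'
python3 -m creep '{"travel":[[-0.002,0,0],[-0.002,0,0]],"roll":[0,0],"jaw":[-1,-1]}'
python3 -m creep '{"travel":[[-0.002,0,0],[-0.002,0,0]],"roll":[0,0],"jaw":[-1,-1]}'
```

```text
t: 16.3
position: [0.4429, -0.0878, 0.0475]
ee_rot: [-1.987, -2.433, 0.0]
contact_force: [-0.1, -0.1, -0.9]
width: 0.464
t: 16.55
position: [0.4434, -0.0896, 0.0476]
ee_rot: [1.986, 2.434, 0.0]
contact_force: [-0.1, -0.0, -0.6]
width: 0.469
t: 16.8
position: [0.4438, -0.0916, 0.0476]
ee_rot: [1.987, 2.434, 0.0]
contact_force: [0.5, 0.2, -1.1]
width: 0.464
```

```bash
python3 -m creep '{"travel":[[-0.002,0,0],[-0.002,0,0]],"roll":[0,0],"jaw":[-1,-1]}'
python3 -m creep '{"travel":[[-0.002,0,0],[-0.002,0,0]],"roll":[0,0],"jaw":[-1,-1]}'
python3 -m creep '{"travel":[[-0.001,0,0],[-0.001,0,0]],"roll":[0,0],"jaw":[-1,-1]}'
python3 - <<'E'
from h import *
for c in("top","scene"):
  im=get_image(c)
  cv2.imwrite(f"pics/{c}11.png",cv2.resize(im[150:290,260:430] if c=="top" else im[180:310,260:420],None,fx=4,fy=4,interpolation=cv2.INTER_CUBIC))
E
```

```text
t: 17.05
position: [0.4439, -0.0926, 0.0476]
ee_rot: [-1.985, -2.433, -0.001]
contact_force: [0.3, 3.9, 1.3]
width: 0.468
t: 17.3
position: [0.4442, -0.0936, 0.0476]
ee_rot: [-1.983, -2.433, -0.002]
contact_force: [-0.2, 7.5, 1.6]
width: 0.465
t: 17.55
position: [0.4444, -0.0941, 0.0476]
ee_rot: [-1.983, -2.432, -0.003]
contact_force: [-0.2, 7.1, 2.4]
width: 0.469
```

View pics/scene11.png

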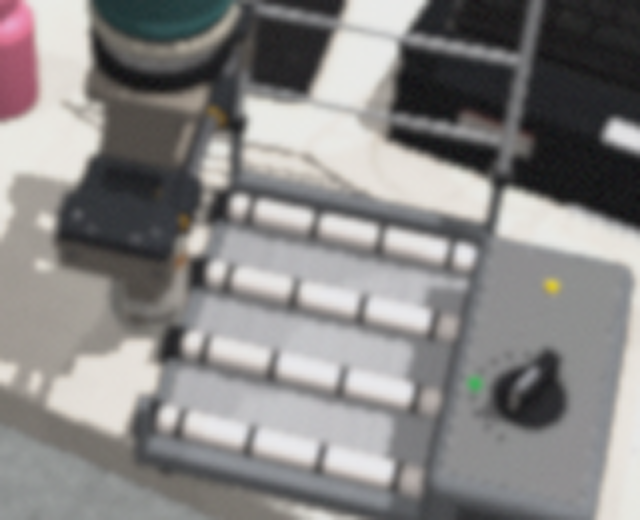

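```bash
python3 -m creep '{"travel":[[0.001,0,0.002],[0.001,0,0.003],[0.001,0,0.003],[0.001,0,0.003],[0.001,0,0.003],[0.001,0,0.003]],"roll":[0,0,0,0,0,0],"jaw":[-1,-1,0.2,0.2,0.2,0.2]}'
python3 -m creep '{"travel":[[0.0,0,-0.03],[0,0,-0.07],[0.0,0,-0.11],[0.02,0,-0.14],[0.05,0,-0.15],[0.07,0,-0.15]],"roll":[0,0,0,0,0,0],"jaw":[0.2,0.2,0.2,0.2,-0.6,-0.6]}'
python3 - <<'E'
from h import *
go((.4433,-.0913,.1),11.55)
for c in("top","scene","wrist"):
  im=get_image(c)
  cv2.imwrite(f"pics/{c}12.png",cv2.resize(im[150:290,260:430] if c=="top" else im[150:310,240:420],None,fx=4,fy=4,interpolation=cv2.INTER_CUBIC)if c!="wrist" else im)
E
```

```text
t: 18.4
position: [0.4445, -0.0957, 0.0445]
ee_rot: [1.987, 2.433, -0.0]
contact_force: [0.1, 0.3, -0.2]
width: 0.599
t: 19.15
position: [0.4308, -0.0256, 0.1954]
ee_rot: [1.985, 2.434, 0.004]
contact_force: [-0.5, 0.7, 0.0]
width: 0.405
now [ 0.4308 -0.0256  0.1954] yaw_y 11.6 z [ 0.002  0.001 -1.   ] travel [-0.0669 -0.0012  0.0954] dist 0.117 roll 0.1 q7 0.33 q1 -0.78 t 19.15 w 0.405
```

View pics/scene12.png

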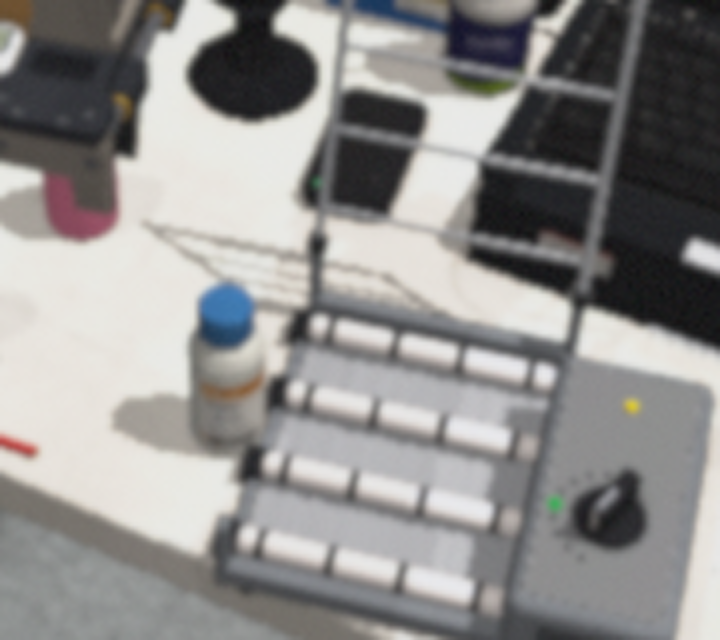

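View pics/wrist12.png

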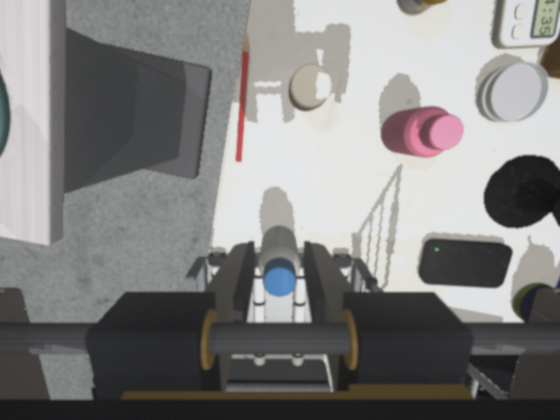

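```bash
python3 - <<'E'
from h import *
go((.4358,-.052,.1),11.55)
E
python3 -m creep '{"travel":[[0,0,0.03],[0,0,0.06],[-0.01,0,0.085],[-0.02,0,0.095],[-0.027,0,0.095],[-0.027,0,0.095]],"roll":[0,0,0,0,0,0],"jaw":[-0.6,-0.6,-0.6,-0.6,-0.6,-0.6]}'
python3 -m creep '{"travel":[[-0.01,0,0],[-0.02,0,0],[-0.028,0,0],[-0.036,0,0],[-0.044,0,0],[-0.05,0,0]],"roll":[0,0,0,0,0,0],"jaw":[-0.6,-0.6,-0.6,-0.6,-0.6,-0.6]}'
python3 - <<'E'
from h import *
go((.4358,-.052,.1),11.55)
for c in("scene","top"):
  im=get_image(c)
  cv2.imwrite(f"pics/{c}13.png",cv2.resize(im[150:290,260:430] if c=="top" else im[150:310,240:420],None,fx=4,fy=4,interpolation=cv2.INTER_CUBIC)if c!="wrist" else im)
E
```

```text
now [ 0.4304 -0.0263  0.1946] yaw_y 11.7 z [ 0.  0. -1.] travel [-0.0263  0.      0.0946] dist 0.098 roll 0.1 q7 0.33 q1 -0.78 t 19.3 w 0.279
t: 20.05
position: [0.4363, -0.0546, 0.0999]
ee_rot: [1.988, 2.431, -0.0]
contact_force: [0.2, -0.0, 0.1]
width: 0.201
t: 20.8
position: [0.446, -0.1029, 0.0996]
ee_rot: [1.987, 2.433, -0.0]
contact_force: [-1.0, 1.0, -0.4]
width: 0.199
now [ 0.446  -0.1029  0.0996] yaw_y 11.5 z [ 0. -0. -1.] travel [ 0.0519  0.0002 -0.0004] dist 0.052 roll -0.0 q7 0.75 q1 -0.46 t 20.8 w 0.199
```

View pics/scene13.png

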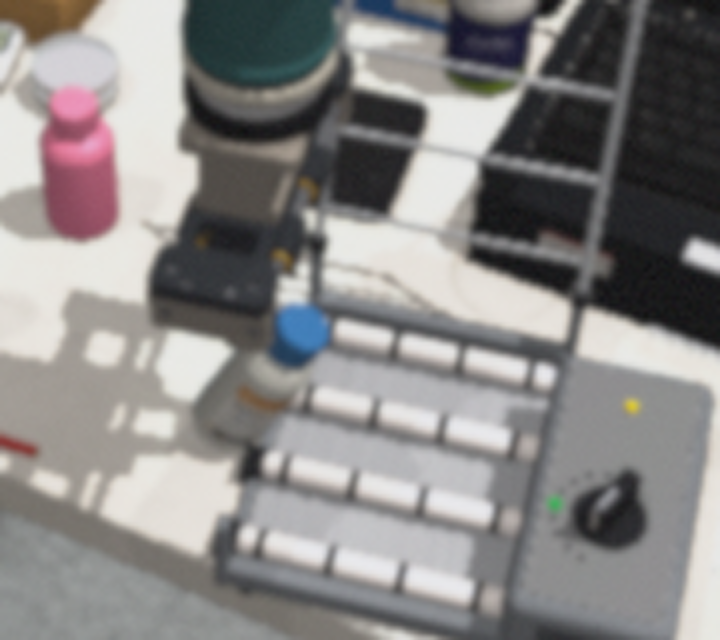

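```bash
python3 -m creep '{"travel":[[-0.008,0,0.003],[-0.016,0,0.007],[-0.022,0,0.01],[-0.028,0,0.014],[-0.034,0,0.018],[-0.034,0,0.018]],"roll":[0,0,0,0,0,0],"jaw":[-0.6,-0.6,-0.6,-0.6,-0.6,-0.6]}'
python3 - <<'E'
from h import *
go((.4358,-.052,.1),11.55)
for c in("scene","top"):
  im=get_image(c)
  cv2.imwrite(f"pics/{c}14.png",cv2.resize(im[150:290,260:430] if c=="top" else im[150:310,240:420],None,fx=4,fy=4,interpolation=cv2.INTER_CUBIC)if c!="wrist" else im)
E
```

```text
t: 21.65
position: [0.4525, -0.1362, 0.0813]
ee_rot: [-1.987, -2.433, 0.001]
contact_force: [0.1, 0.0, -0.4]
width: 0.202
now [ 0.4525 -0.1362  0.0813] yaw_y 11.5 z [-0.001 -0.    -1.   ] travel [ 0.0858  0.0004 -0.0187] dist 0.088 roll -0.0 q7 0.86 q1 -0.36 t 21.65 w 0.202
```

View pics/scene14.png

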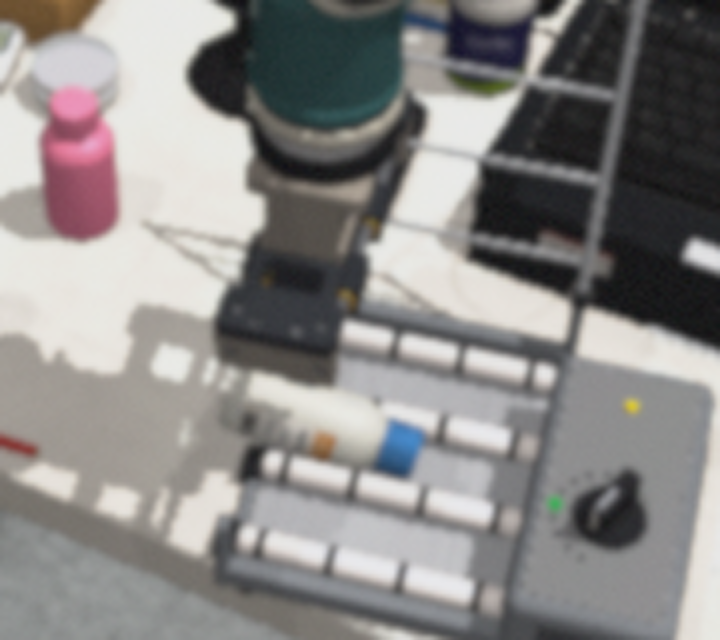

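```bash
python3 -m creep '{"travel":[[0.01,0,-0.02],[0.04,0,-0.03],[0.08,0,-0.03],[0.105,0,-0.02],[0.115,0,0.01],[0.115,0,0.04],[0.115,0,0.057],[0.115,0,0.057]],"roll":[0,0,0,0,0,0,0,0],"jaw":[-0.6,-0.6,-0.6,-0.6,-0.6,-0.6,-0.6,-0.6]}'
python3 -m creep '{"travel":[[-0.01,0,0],[-0.02,0,0],[-0.03,0,0],[-0.04,0,0],[-0.045,0,0],[-0.045,0,0]],"roll":[0,0,0,0,0,0],"jaw":[-0.6,-0.6,-0.6,-0.6,-0.6,-0.6]}'
python3 - <<'E'
from fit import *
p=status.sense()['position'];c,s=np.cos(.2016),np.sin(.2016);d=p[:2]-[.4643,-.1942];print("m",c*d[0]+s*d[1],-s*d[0]+c*d[1],p[2])
for c in("scene","top"):
  im=get_image(c)
  cv2.imwrite(f"pics/{c}15.png",cv2.resize(im[150:290,260:430] if c=="top" else im[150:310,240:420],None,fx=4,fy=4,interpolation=cv2.INTER_CUBIC)if c!="wrist" else im)
E
```

```text
t: 22.75
position: [0.4289, -0.0229, 0.0239]
ee_rot: [-1.985, -2.433, 0.003]
contact_force: [0.5, 0.5, 0.3]
width: 0.198
t: 23.5
position: [0.4387, -0.0675, 0.0246]
ee_rot: [-1.987, -2.433, 0.0]
contact_force: [-0.1, 0.4, 0.4]
width: 0.197
m 0.00032420893630391925 0.12928735253700005 0.024579746107114265
```

View pics/scene15.png

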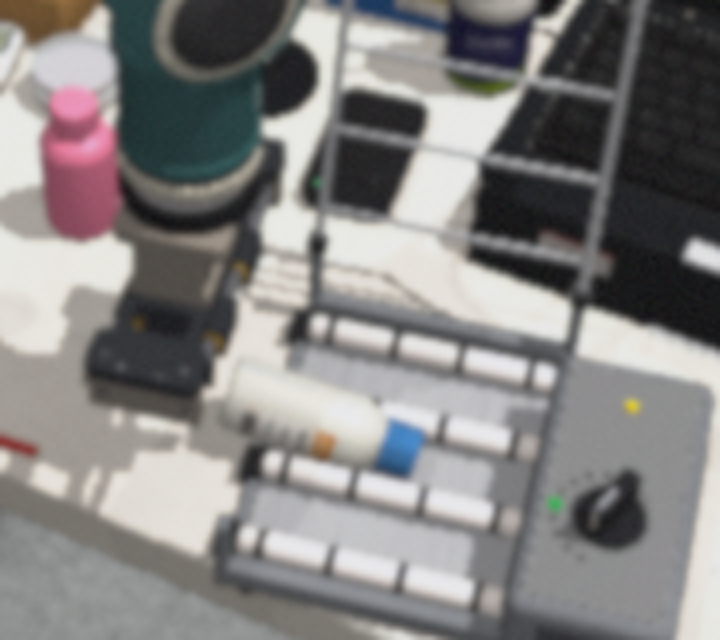

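```bash
python3 -m creep '{"travel":[[-0.008,0,0],[-0.016,0,0],[-0.024,0,0],[-0.032,0,0],[-0.04,0,0],[-0.04,0,0]],"roll":[0,0,0,0,0,0],"jaw":[-0.6,-0.6,-0.6,-0.6,-0.6,-0.6]}'
python3 - <<'E'
from fit import *
p=status.sense()['position'];c,s=np.cos(.2016),np.sin(.2016);d=p[:2]-[.4643,-.1942];print("m",c*d[0]+s*d[1],-s*d[0]+c*d[1],p[2])
for c in("scene","top"):
  im=get_image(c)
  cv2.imwrite(f"pics/{c}16.png",cv2.resize(im[150:290,260:430] if c=="top" else im[150:310,240:420],None,fx=4,fy=4,interpolation=cv2.INTER_CUBIC)if c!="wrist" else im)
E
```

```text
t: 24.35
position: [0.447, -0.1074, 0.0247]
ee_rot: [1.988, 2.432, -0.0]
contact_force: [0.4, -0.0, -0.2]
width: 0.199
m 0.00040281965648865034 0.08852773017220639 0.024655775040128048
```

View pics/scene16.png

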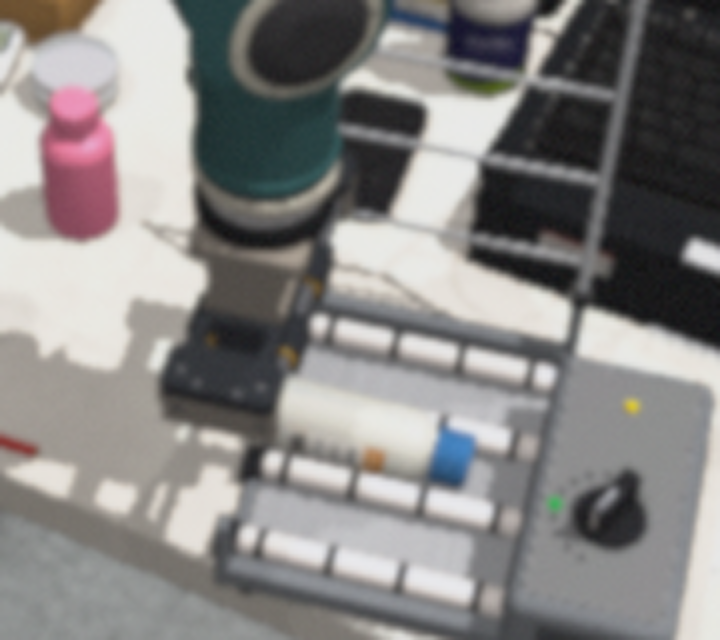

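```bash
python3 -m creep '{"travel":[[-0.007,0,0],[-0.014,0,0],[-0.021,0,0],[-0.021,0,0],[0.01,0,-0.01],[0.05,0,-0.05],[0.09,0,-0.1],[0.13,0,-0.15]],"roll":[0,0,0,0,0,0,0,0],"jaw":[-0.6,-0.6,-0.6,-0.6,-0.6,-0.6,-0.6,0.5]}'
python3 - <<'E'
from fit import *
v=fit()
for c in("scene","top"):
  im=get_image(c)
  cv2.imwrite(f"pics/{c}17.png",cv2.resize(im[150:290,260:430] if c=="top" else im[150:310,240:420],None,fx=4,fy=4,interpolation=cv2.INTER_CUBIC)if c!="wrist" else im)
E
```

```text
t: 25.45
position: [0.4207, 0.0199, 0.1733]
ee_rot: [1.987, 2.432, -0.002]
contact_force: [-0.2, 1.3, 0.5]
width: 0.287
top mixer [-0.4 -1.5]
top groove_mid [-4.  -1.5]
top end_plate [1.3 2.4]
top housing_top [3.8 3.6]
top knob_grip [ 0.2 -3.1]
top guard_grip [ 1.6 -0.3]
scene mixer [2.8 1.9]
scene groove_mid [-1.2 -0.4]
scene end_plate [-1.8 -1.1]
scene housing_top [-1.   0.2]
scene knob_grip [0.3 0.2]
scene guard_grip [-1.1 -0.6]
mixer [ 0.4649 -0.1955  0.1919  1.8776]
```

View pics/scene17.png

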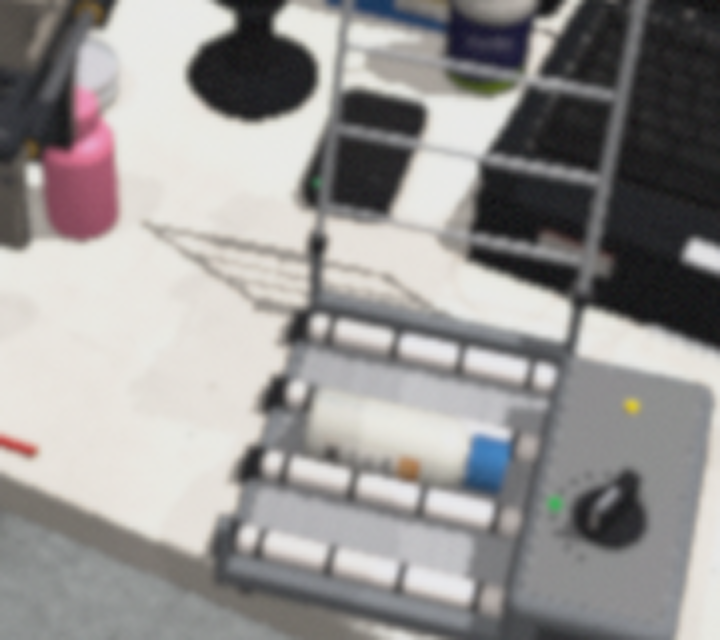

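View pics/top17.png

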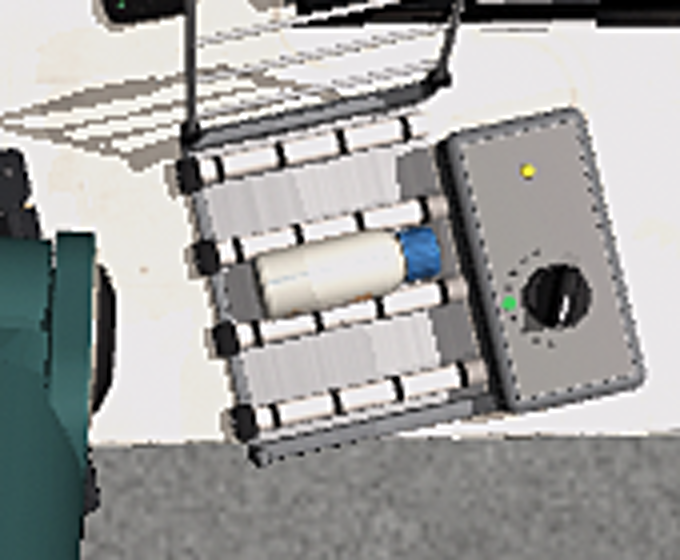

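```bash
python3 - <<'E'
from h import *
go((.527,.27,.23),11.55)
E
python3 -m creep '{"travel":[[0.04,0.005,-0.03],[0.08,0.012,-0.055],[0.125,0.02,-0.057],[0.165,0.028,-0.057],[0.205,0.037,-0.057],[0.24,0.045,-0.057],[0.266,0.052,-0.057],[0.266,0.052,-0.057]],"roll":[0,0,0,0,0,0,0,0],"jaw":[0.5,0.5,0.5,0.5,0.5,0.5,0.5,0.5]}'
python3 - <<'E'
from h import *
go((.527,.298,.04),11.55)
m=camera_model("wrist");im=get_image("wrist");cv2.imwrite("pics/w18.png",im)
for q in["bottle_c","bottle_c_mid","cup"]:
    for r in models.pinpoint("wrist",q)[:4]: print(q,np.round(r['location'],1),round(r['score'],2),np.round(toz("wrist",r['location'],0 if q in("bottle_c","cup") else .052,m),3))
E
```

```text
now [0.421  0.0188 0.172 ] yaw_y 11.5 z [-0. -0. -1.] travel [ 0.2249  0.1539 -0.0581] dist 0.279 roll -0.0 q7 0.27 q1 -0.91 t 26.25 w 0.747
t: 27.25
position: [0.4186, 0.2916, 0.2289]
ee_rot: [1.983, 2.436, -0.001]
contact_force: [0.6, -0.9, -0.5]
width: 0.752
now [0.4186 0.2916 0.2289] yaw_y 11.7 z [ 0.    -0.001 -1.   ] travel [-0.0155  0.1075  0.1889] dist 0.218 roll 0.2 q7 -0.29 q1 -1.27 t 27.25 w 0.752
cup [340.5 255.3] 0.58 [0.528 0.208 0.   ]
```

View pics/w18.png

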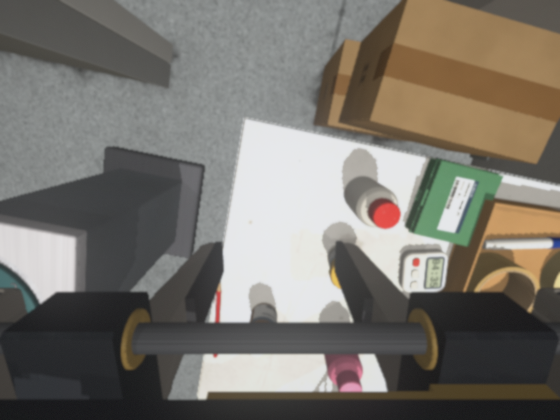

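```bash
python3 -m creep '{"travel":[[-0.005,0.04,0],[-0.01,0.08,0],[-0.015,0.108,0.02],[-0.015,0.108,0.06],[-0.015,0.108,0.1],[-0.015,0.108,0.1]],"roll":[0,0,0,0,0,0],"jaw":[0.5,0.5,0.5,0.5,0.5,0.5]}'
python3 - <<'E'
from h import *
go((.527,.298,.04),11.55)
m=camera_model("wrist");im=get_image("wrist");cv2.imwrite("pics/w19.png",im)
E
```

```text
t: 28.2
position: [0.5259, 0.295, 0.127]
ee_rot: [-1.988, -2.431, 0.009]
contact_force: [-0.5, -0.0, -0.0]
width: 0.747
now [0.5259 0.295  0.127 ] yaw_y 11.4 z [-0.005 -0.004 -1.   ] travel [0.003  0.0021 0.0869] dist 0.087 roll -0.1 q7 -0.02 q1 -1.03 t 28.2 w 0.747
```

View pics/w19.png

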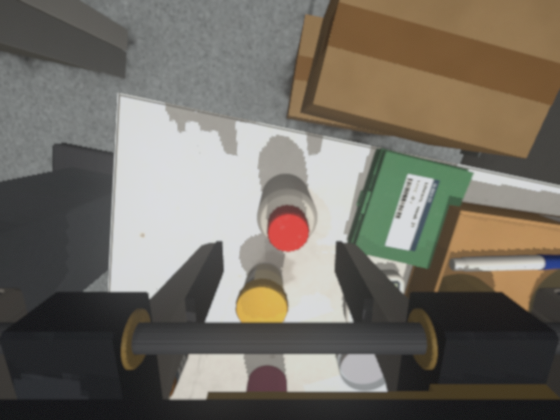

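```bash
python3 - <<'E'
from h import *
print(toz("wrist",(288.5,229),.104))
E
python3 -m creep '{"travel":[[0.003,0.003,0.03],[0.004,0.004,0.06],[0.004,0.004,0.08],[0.004,0.004,0.087],[0.004,0.004,0.087],[0.004,0.004,0.087],[0.004,0.004,0.087],[0.004,0.004,0.087]],"roll":[0,0,0,0,0,0,0,0],"jaw":[0.5,0.5,0.5,0.5,0.5,-1,-1,-1]}'
python3 -m creep '{"travel":[[0,0,0],[0,0,0],[0,0,-0.02],[0,0,-0.06],[0,0,-0.11],[0,0,-0.16]],"roll":[0,0,0,0,0,0],"jaw":[-1,-1,-1,-1,-1,-1]}'
python3 - <<'E'
from fit import *
go((.527,.298,.04),11.55)
m=camera_model("wrist");im=get_image("wrist");cv2.imwrite("pics/w20.png",im)
v=fit(verbose=False); print(mp(v,(-.054,.135,0)),mp(v,(.054,.135,0)))
E
```

```text
[0.53278039 0.30542394 0.104     ]
t: 29.25
position: [0.5309, 0.3022, 0.0429]
ee_rot: [1.986, 2.434, 0.001]
contact_force: [-0.4, -0.2, 3.5]
width: 0.51
t: 30.0
position: [0.5305, 0.3016, 0.2044]
ee_rot: [1.987, 2.433, -0.0]
contact_force: [-0.0, 1.0, -0.5]
width: 0.51
now [0.5305 0.3016 0.2044] yaw_y 11.5 z [ 0. -0. -1.] travel [-0.0028 -0.0041  0.1644] dist 0.164 roll -0.0 q7 -0.08 q1 -1.08 t 30.0 w 0.51
mixer [ 0.466  -0.1956  0.189   1.8426]
[ 0.38761787 -0.07310333  0.        ] [ 0.49369419 -0.05281009  0.        ]
```

View pics/w20.png

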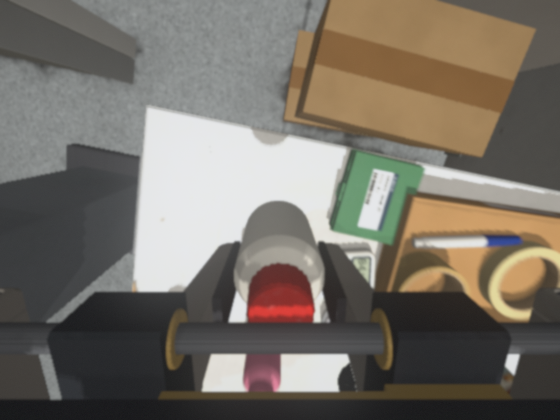

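```bash
python3 - <<'E'
from h import *
go((.45,.1,.2),11.55)
go((.385,-.074,.2),11.55)
E
python3 -m creep '{"travel":[[-0.05,-0.015,0],[-0.1,-0.03,0],[-0.155,-0.05,0],[-0.21,-0.075,0],[-0.26,-0.1,0.0],[-0.31,-0.13,0],[-0.36,-0.17,0],[-0.39,-0.2,0]],"roll":[0,0,0,0,0,0,0,0],"jaw":[-1,-1,-1,-1,-1,-1,-1,-1]}'
python3 - <<'E'
from h import *
go((.385,-.074,.046),11.55)
E
```

```text
now [0.5306 0.3018 0.2019] yaw_y 11.6 z [-0.    -0.001 -1.   ] travel [-0.1816 -0.1194  0.002 ] dist 0.217 roll 0.0 q7 -0.08 q1 -1.08 t 30.75 w 0.513
now [0.5306 0.3018 0.2019] yaw_y 11.6 z [-0.    -0.001 -1.   ] travel [-0.339  -0.2179  0.0021] dist 0.403 roll 0.0 q7 -0.08 q1 -1.08 t 30.75 w 0.513
t: 31.75
position: [0.4116, -0.1227, 0.2024]
ee_rot: [1.99, 2.431, 0.001]
contact_force: [0.4, -0.5, -2.2]
width: 0.513
now [ 0.4116 -0.1227  0.2024] yaw_y 11.4 z [ 0.001  0.    -1.   ] travel [ 0.053  -0.0166  0.1564] dist 0.166 roll -0.2 q7 0.55 q1 -0.63 t 31.75 w 0.513
```

```bash
python3 -m creep '{"travel":[[0.03,-0.01,0],[0.053,-0.017,0],[0.053,-0.017,0.04],[0.053,-0.017,0.08],[0.053,-0.017,0.08]],"roll":[0,0,0,0,0],"jaw":[-1,-1,-1,-1,-1]}'
python3 - <<'E'
from h import *
go((.385,-.074,.046),11.55); print(status.sense()['q'])
E
```

```text
t: 32.38
position: [0.3834, -0.0722, 0.1206]
ee_rot: [-1.986, -2.43, 0.009]
contact_force: [-0.6, -0.1, -1.2]
width: 0.513
now [ 0.3834 -0.0722  0.1206] yaw_y 11.5 z [-0.006 -0.002 -1.   ] travel [-0.002   0.0017  0.0746] dist 0.075 roll -0.1 q7 0.59 q1 -0.67 t 32.375 w 0.513
[-0.66818959  0.22263755  0.86655878  2.32240884 -0.25994972  0.69609209
  0.58876336]
```

```bash
python3 -m creep '{"travel":[[-0.002,0.002,0.025],[-0.002,0.002,0.05],[-0.002,0.002,0.07],[-0.002,0.002,0.074],[-0.002,0.002,0.074]],"roll":[0,0,0,0,0],"jaw":[-1,-1,-1,-1,-1]}'
python3 - <<'E'
from h import *
go((.385,-.074,.046),11.55); print(status.sense()['q'])
for c in("scene","top"):
  im=get_image(c)
  cv2.imwrite(f"pics/{c}21.png",cv2.resize(im[150:290,260:430] if c=="top" else im[150:310,240:420],None,fx=4,fy=4,interpolation=cv2.INTER_CUBIC)if c!="wrist" else im)
E
```

```text
t: 33.0
position: [0.389, -0.0733, 0.0493]
ee_rot: [1.986, 2.433, 0.003]
contact_force: [-0.2, -0.2, -1.7]
width: 0.513
now [ 0.389  -0.0733  0.0493] yaw_y 11.5 z [ 0.002  0.001 -1.   ] travel [ 0.0002 -0.0041  0.0033] dist 0.005 roll -0.0 q7 0.83 q1 -0.49 t 33.0 w 0.513
[-0.49009115  0.40293598  0.69631729  2.35105114 -0.52031556  0.53236369
  0.82505154]
```

View pics/scene21.png

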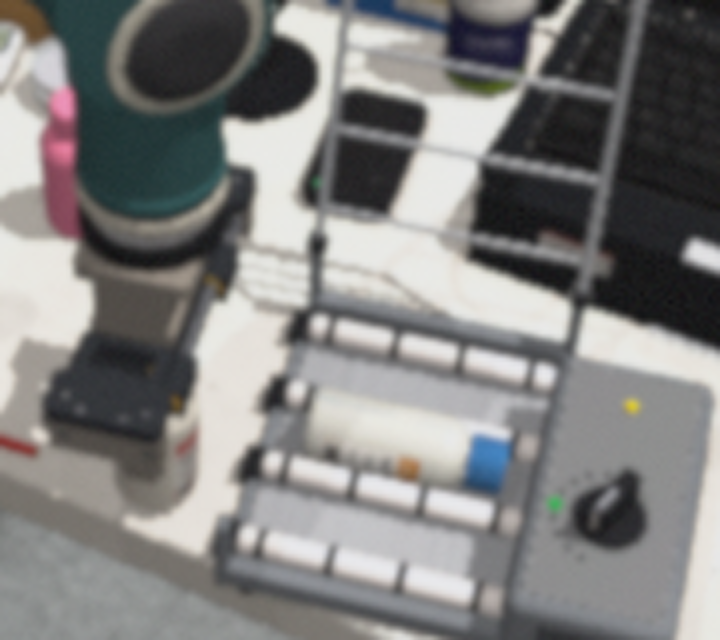

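View pics/top21.png

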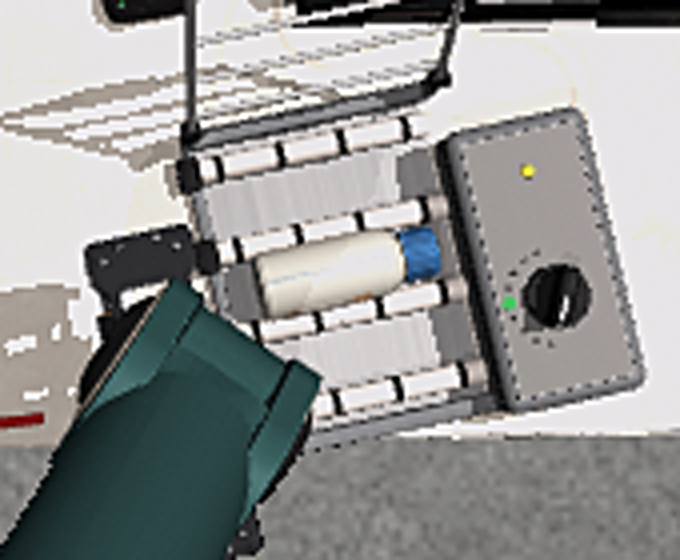

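```bash
python3 -m creep '{"travel":[[0,-0.004,0.002],[-0.008,-0.004,0.003],[-0.016,-0.004,0.003],[-0.02,-0.004,0.003],[-0.02,-0.004,0.003]],"roll":[0,0,0,0,0],"jaw":[-1,-1,-1,-1,-1]}'
cat >> h.py <<'E'
def inm(v=(.4643,-.1942,.2016)):
    p=status.sense()['position'];c,s=np.cos(v[2]),np.sin(v[2]);d=p[:2]-np.array(v[:2]);print("in mixer mm",np.round(1000*np.array([c*d[0]+s*d[1],-s*d[0]+c*d[1],p[2]]),1))
E
python3 - <<'E'
from h import *
inm()
E
```

```text
t: 33.72
position: [0.3881, -0.0942, 0.0452]
ee_rot: [1.988, 2.433, -0.0]
contact_force: [0.6, -0.0, -1.7]
width: 0.51
in mixer mm [-54.6 113.2  45.2]
```

```bash
python3 -m creep '{"travel":[[-0.003,0.001,0],[-0.003,0.001,0]],"roll":[0,0],"jaw":[-1,-1]}'
python3 -m creep '{"travel":[[-0.002,0,0],[-0.002,0,0]],"roll":[0,0],"jaw":[-1,-1]}'
python3 -m creep '{"travel":[[-0.002,0,0],[-0.002,0,0]],"roll":[0,0],"jaw":[-1,-1]}'
python3 -m creep '{"travel":[[-0.002,0,0],[-0.002,0,0]],"roll":[0,0],"jaw":[-1,-1]}'
python3 - <<'E'
from h import *
inm()
E
```

```text
t: 33.98
position: [0.3898, -0.0965, 0.0452]
ee_rot: [1.986, 2.434, 0.0]
contact_force: [-0.6, -0.0, -1.1]
width: 0.512
t: 34.22
position: [0.3901, -0.0984, 0.0452]
ee_rot: [1.986, 2.434, 0.0]
contact_force: [0.1, -0.2, -1.3]
width: 0.513
t: 34.48
position: [0.3902, -0.0996, 0.0452]
ee_rot: [-1.985, -2.433, -0.001]
contact_force: [0.4, 2.9, -0.3]
width: 0.512
t: 34.72
position: [0.3906, -0.1009, 0.0452]
ee_rot: [-1.984, -2.433, -0.002]
contact_force: [-0.9, 5.7, 0.4]
width: 0.513
in mixer mm [-53.5 106.2  45.2]
```

```bash
python3 -m creep '{"travel":[[0.001,0,0.002],[0.001,0,0.003],[0.001,0,0.003],[0.001,0,0.003],[0.001,0,0.003],[0.001,0,0.003]],"roll":[0,0,0,0,0,0],"jaw":[-1,-1,0.3,0.3,0.3,0.3]}'
python3 -m creep '{"travel":[[0.0,0,-0.03],[0,0,-0.07],[0.0,0,-0.09],[0.02,0,-0.1],[0.03,0,-0.1],[0.035,0,-0.1]],"roll":[0,0,0,0,0,0],"jaw":[0.3,0.3,0.3,0.3,-0.6,-0.6]}'
python3 - <<'E'
from h import *
inm(); print(status.sense()['q'])
for c in("scene","wrist"):
  im=get_image(c)
  cv2.imwrite(f"pics/{c}22.png",cv2.resize(im[150:290,260:430] if c=="top" else im[150:310,240:420],None,fx=4,fy=4,interpolation=cv2.INTER_CUBIC)if c!="wrist" else im)
E
```

```text
t: 35.48
position: [0.3905, -0.1015, 0.0421]
ee_rot: [1.987, 2.433, -0.0]
contact_force: [0.2, -0.5, -1.0]
width: 0.647
t: 36.22
position: [0.3833, -0.0664, 0.1418]
ee_rot: [-1.985, -2.435, 0.0]
contact_force: [-0.1, 0.5, 0.7]
width: 0.454
in mixer mm [-53.8 141.4 141.8]
[-0.73961748  0.15922147  0.91383158  2.31236175 -0.18718797  0.74070649
  0.50981823]
```

View pics/scene22.png

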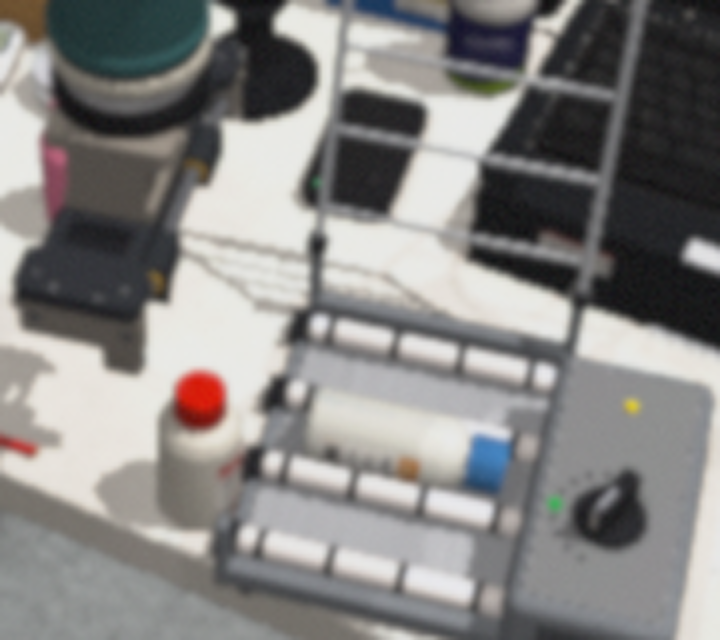

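View pics/wrist22.png

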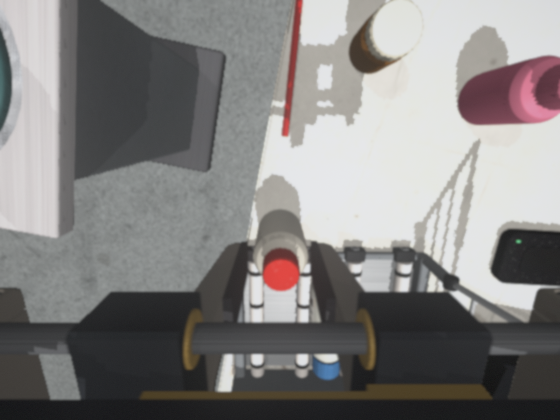

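```bash
python3 -m creep '{"travel":[[0.003,0,0.01],[0.003,0,0.025],[0.003,0,0.04],[0.003,0,0.051],[0.003,0,0.051],[0.003,0,0.051]],"roll":[0,0,0,0,0,0],"jaw":[-0.6,-0.6,-0.6,-0.6,-0.6,-0.6]}'
python3 - <<'E'
from h import *
inm()
E
python3 -m creep '{"travel":[[-0.01,0,0],[-0.02,0,0],[-0.028,0,0],[-0.036,0,0],[-0.044,0,0],[-0.052,0,0]],"roll":[0,0,0,0,0,0],"jaw":[-0.6,-0.6,-0.6,-0.6,-0.6,-0.6]}'
python3 - <<'E'
from h import *
inm()
im=get_image("scene");cv2.imwrite(f"pics/s23.png",cv2.resize(im[150:310,240:420],None,fx=4,fy=4,interpolation=cv2.INTER_CUBIC))
E
```

```text
t: 37.08
position: [0.3829, -0.0645, 0.0911]
ee_rot: [1.987, 2.433, -0.001]
contact_force: [-0.3, 0.2, 0.7]
width: 0.203
in mixer mm [-53.8 143.3  91.1]
t: 37.83
position: [0.3934, -0.1156, 0.0911]
ee_rot: [-1.987, -2.434, 0.0]
contact_force: [0.8, -0.2, 0.3]
width: 0.201
in mixer mm [-53.7  91.2  91.1]
```

View pics/s23.png

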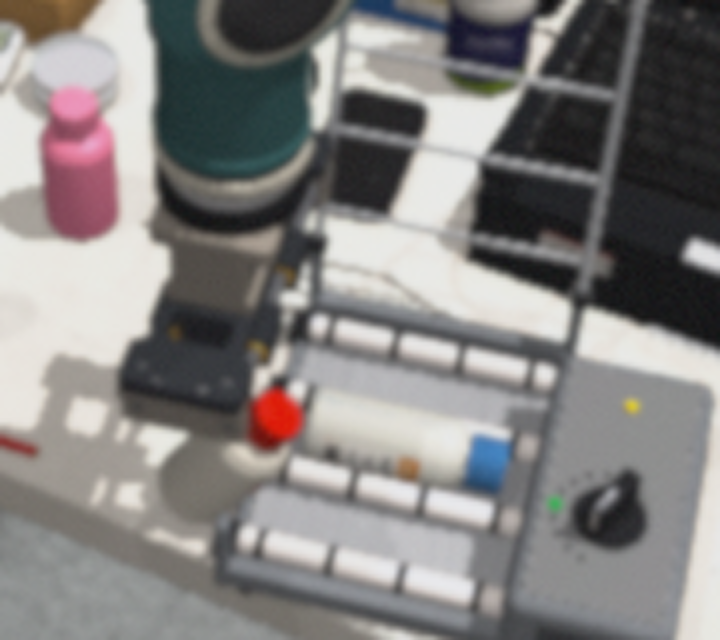

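```bash
python3 -m creep '{"travel":[[-0.008,0,0.003],[-0.016,0,0.007],[-0.022,0,0.01],[-0.028,0,0.014],[-0.034,0,0.018],[-0.034,0,0.018]],"roll":[0,0,0,0,0,0],"jaw":[-0.6,-0.6,-0.6,-0.6,-0.6,-0.6]}'
python3 - <<'E'
from h import *
inm()
for c in("scene","top"):
  im=get_image(c)
  cv2.imwrite(f"pics/{c}24.png",cv2.resize(im[150:290,260:430] if c=="top" else im[150:310,240:420],None,fx=4,fy=4,interpolation=cv2.INTER_CUBIC)if c!="wrist" else im)
E
```

```text
t: 38.62
position: [0.4, -0.1488, 0.0729]
ee_rot: [-1.987, -2.433, 0.001]
contact_force: [-0.7, 0.1, -0.1]
width: 0.2
in mixer mm [-53.9  57.3  72.9]
```

View pics/scene24.png

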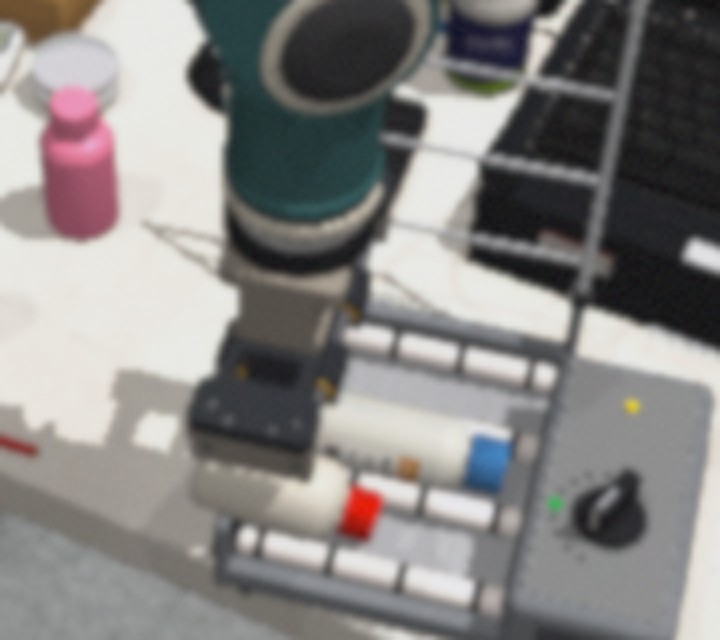

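```bash
python3 -m creep '{"travel":[[0.015,0,-0.02],[0.045,0,-0.025],[0.075,0,-0.02],[0.085,0,0],[0.085,0,0.02],[0.085,0,0.04],[0.085,0,0.046],[0.085,0,0.046]],"roll":[0,0,0,0,0,0,0,0],"jaw":[-0.6,-0.6,-0.6,-0.6,-0.6,-0.6,-0.6,-0.6]}'
python3 - <<'E'
from h import *
inm()
for c in("scene","top"):
  im=get_image(c)
  cv2.imwrite(f"pics/{c}25.png",cv2.resize(im[150:290,260:430] if c=="top" else im[150:310,240:420],None,fx=4,fy=4,interpolation=cv2.INTER_CUBIC)if c!="wrist" else im)
E
```

```text
t: 39.72
position: [0.3832, -0.0651, 0.0273]
ee_rot: [-1.987, -2.433, 0.0]
contact_force: [0.4, 0.9, 0.4]
width: 0.202
in mixer mm [-53.7 142.7  27.3]
```

View pics/scene25.png

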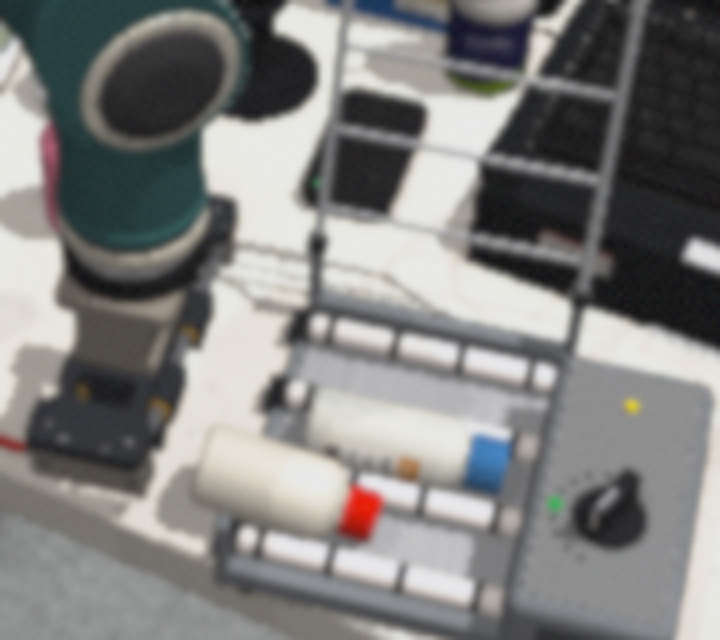

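```bash
python3 -m creep '{"travel":[[-0.01,0,0],[-0.02,0,0],[-0.03,0,0],[-0.038,0,0],[-0.046,0,0],[-0.054,0,0],[-0.054,0,0]],"roll":[0,0,0,0,0,0,0],"jaw":[-0.6,-0.6,-0.6,-0.6,-0.6,-0.6,-0.6]}'
python3 -m creep '{"travel":[[-0.008,0,0],[-0.016,0,0],[-0.024,0,0],[-0.024,0,0]],"roll":[0,0,0,0],"jaw":[-0.6,-0.6,-0.6,-0.6]}'
python3 - <<'E'
from h import *
inm()
E
python3 -m creep '{"travel":[[0.01,0,-0.01],[0.03,0,-0.05],[0.04,0,-0.1],[0.06,0.02,-0.15],[0.1,0.04,-0.18],[0.15,0.06,-0.18],[0.2,0.08,-0.18]],"roll":[0,0,0,0,0,0,0],"jaw":[-0.6,-0.6,-0.6,-0.6,0,0,0]}'
python3 - <<'E'
from fit import *
v=fit()
for c in("scene","top"):
  im=get_image(c)
  cv2.imwrite(f"pics/{c}26.png",cv2.resize(im[150:290,260:430] if c=="top" else im[150:310,240:420],None,fx=4,fy=4,interpolation=cv2.INTER_CUBIC)if c!="wrist" else im)
E
```

```text
t: 40.7
position: [0.3945, -0.119, 0.0273]
ee_rot: [1.987, 2.432, -0.0]
contact_force: [-0.1, 0.4, 0.3]
width: 0.2
t: 41.2
position: [0.3993, -0.1427, 0.0273]
ee_rot: [1.987, 2.431, -0.0]
contact_force: [0.8, 1.0, -0.4]
width: 0.2
in mixer mm [-53.4  63.5  27.3]
t: 42.08
position: [0.4379, 0.0725, 0.2081]
ee_rot: [1.986, 2.433, 0.005]
contact_force: [1.0, 0.2, -0.9]
width: 0.489
top mixer [1.5 0.2]
top groove_mid [ 0.8 -0.2]
top end_plate [-0.4  2.1]
top housing_top [ 2.5 -1.5]
top knob_grip [ 0.5 -2. ]
top guard_grip [2.  0.2]
scene mixer [0.8 1.4]
scene groove_mid [-4.1  0.2]
scene end_plate [-1.8 -0.2]
scene housing_top [-2.7 -1.7]
scene knob_grip [-2.9 -0.2]
scene guard_grip [ 1.3 -1.1]
mixer [ 0.4656 -0.1944  0.1996  1.8276]
```

View pics/scene26.png

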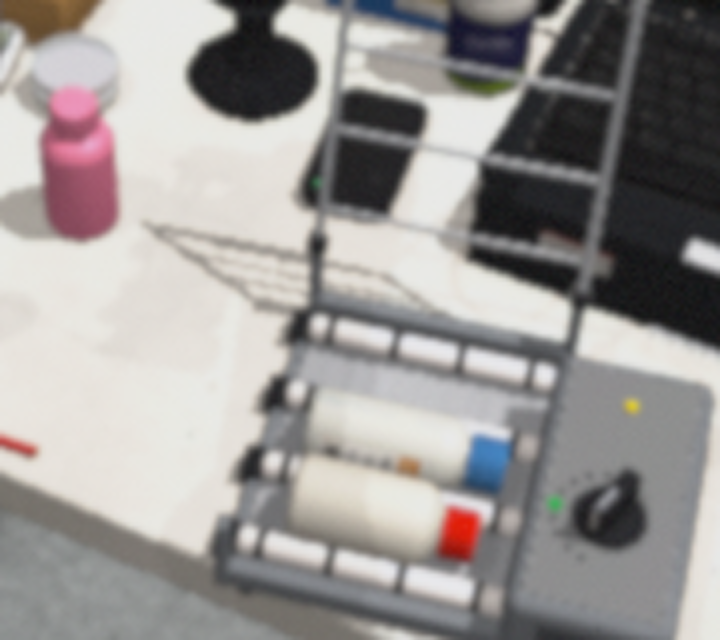

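View pics/top26.png

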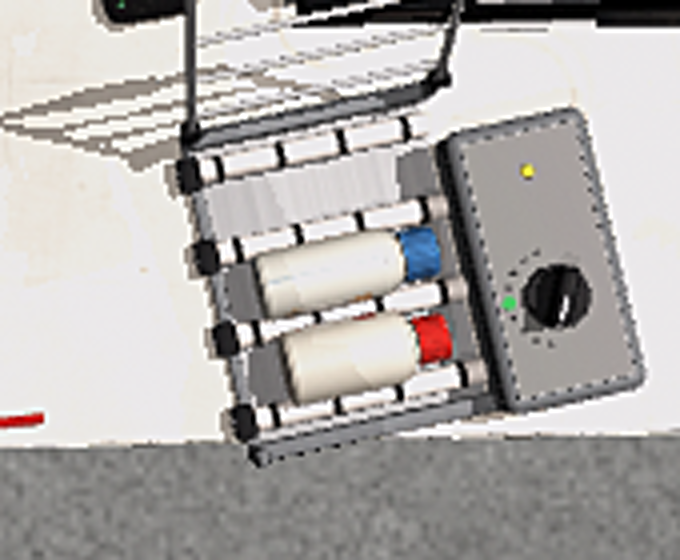

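```bash
python3 - <<'E'
from h import *
go((.6195,-.16,.31),11.5)
E
python3 -m creep '{"travel":[[0,0.01,-0.05],[-0.03,0.035,-0.1],[-0.065,0.06,-0.105],[-0.1,0.08,-0.105],[-0.135,0.1,-0.105],[-0.165,0.115,-0.105],[-0.19,0.125,-0.105],[-0.19,0.125,-0.105]],"roll":[0,0,0,0,0,0,0,0],"jaw":[0,0,0,0,0,0,0,0]}'
python3 - <<'E'
from h import *
go((.6195,-.16,.25),11.5)
cv2.imwrite("pics/w27.png",get_image("wrist"))
E
```

```text
now [0.4372 0.0704 0.2072] yaw_y 11.5 z [ 0.  0. -1.] travel [-0.2622  0.1326 -0.1028] dist 0.311 roll 0.0 q7 0.12 q1 -1.02 t 42.875 w 0.498
t: 43.88
position: [0.5978, -0.0928, 0.3118]
ee_rot: [1.99, 2.43, -0.003]
contact_force: [-0.1, -0.3, 0.0]
width: 0.503
now [ 0.5978 -0.0928  0.3118] yaw_y 11.4 z [-0.001 -0.002 -1.   ] travel [-0.0701  0.0081  0.0619] dist 0.094 roll -0.1 q7 0.61 q1 -0.6 t 43.875 w 0.503
```

View pics/w27.png

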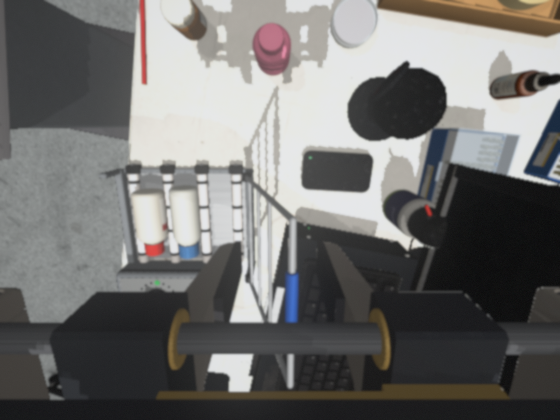

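```bash
python3 -m creep '{"travel":[[-0.035,0.004,0],[-0.07,0.008,0],[-0.07,0.008,0.03],[-0.07,0.008,0.055],[-0.07,0.008,0.062],[-0.07,0.008,0.062],[-0.07,0.008,0.062],[-0.07,0.008,0.062]],"roll":[0,0,0,0,0,0,0,0],"jaw":[0,0,0,0,0,0,-1,-1]}'
python3 -m creep '{"travel":[[0,0,0],[0,0,0],[0,0,0]],"roll":[0,0,0],"jaw":[-1,-1,-1]}'
python3 - <<'E'
from h import *
go((.6195,-.16,.25),11.5);inm()
E
```

```text
t: 44.92
position: [0.62, -0.1575, 0.2512]
ee_rot: [1.985, 2.433, 0.001]
contact_force: [-0.4, -0.7, 0.1]
width: 0.306
t: 45.3
position: [0.62, -0.1576, 0.2506]
ee_rot: [1.986, 2.433, 0.001]
contact_force: [0.9, 0.7, 2.0]
width: 0.108
now [ 0.62   -0.1576  0.2506] yaw_y 11.6 z [ 0.001 -0.    -1.   ] travel [-0.0023 -0.001   0.0006] dist 0.003 roll 0.1 q7 0.77 q1 -0.43 t 45.3 w 0.108
in mixer mm [159.9   4.7 250.6]
```

```bash
python3 -m creep '{"travel":[[0,-0.015,-0.004],[0,-0.03,-0.006],[0,-0.051,-0.008],[0,-0.071,-0.0075],[0,-0.092,-0.005],[0,-0.112,-0.0005],[0,-0.131,0.006],[0,-0.15,0.0145]],"roll":[0,0,0,0,0,0,0,0],"jaw":[-1,-1,-1,-1,-1,-1,-1,-1]}'
python3 - <<'E'
from h import *
go((.6195,-.16,.25),11.5);inm()
E
```

```text
t: 46.3
position: [0.4709, -0.1869, 0.2354]
ee_rot: [-1.985, -2.433, -0.003]
contact_force: [3.1, 1.7, -0.7]
width: 0.114
now [ 0.4709 -0.1869  0.2354] yaw_y 11.6 z [ 0.     0.003 -1.   ] travel [-0.0034  0.151  -0.0145] dist 0.152 roll 0.1 q7 0.81 q1 -0.52 t 46.3 w 0.114
in mixer mm [  7.9   5.8 235.4]
```

```bash
python3 -m creep '{"travel":[[0,-0.018,0.0103],[0,-0.0346,0.022],[0,-0.05,0.036],[0,-0.064,0.051],[0,-0.0766,0.067],[0,-0.0874,0.085],[0,-0.0963,0.1034],[0,-0.1034,0.1227]],"roll":[0,0,0,0,0,0,0,0],"jaw":[-1,-1,-1,-1,-1,-1,-1,-1]}'
python3 - <<'E'
from h import *
go((.6195,-.16,.25),11.5);inm()
E
```

```text
t: 47.3
position: [0.3709, -0.2068, 0.1127]
ee_rot: [-1.986, -2.434, -0.005]
contact_force: [7.5, 5.8, -0.1]
width: 0.11
now [ 0.3709 -0.2068  0.1127] yaw_y 11.6 z [ 0.002  0.003 -1.   ] travel [-0.0037  0.2533 -0.1368] dist 0.288 roll 0.1 q7 1.07 q1 -0.35 t 47.3 w 0.11
in mixer mm [-94.1   6.3 112.7]
```

```bash
python3 -m creep '{"travel":[[0,0.0,0.01],[0,-0.002,0.02],[0,-0.004,0.03],[0,-0.005,0.04],[0,-0.006,0.05],[0,-0.006,0.055],[0,-0.006,0.055]],"roll":[0,0,0,0,0,0,0],"jaw":[-1,-1,-1,-1,-1,-1,-1]}'
python3 - <<'E'
from h import *
inm()
E
python3 -m creep '{"travel":[[0,0.0,0.003],[0,0,0.003]],"roll":[0,0],"jaw":[-1,-1]}'
python3 -m creep '{"travel":[[0,0.0,0.003],[0,0,0.003]],"roll":[0,0],"jaw":[-1,-1]}'
```

```text
t: 48.18
position: [0.3633, -0.2084, 0.0571]
ee_rot: [-1.984, -2.43, 0.001]
contact_force: [-3.9, 3.6, -1.3]
width: 0.107
in mixer mm [-101.8    6.3   57.1]
t: 48.42
position: [0.3633, -0.2084, 0.0546]
ee_rot: [-1.984, -2.43, -0.0]
contact_force: [-5.1, 3.4, 4.4]
width: 0.106
t: 48.68
position: [0.3633, -0.2085, 0.0531]
ee_rot: [-1.983, -2.429, -0.004]
contact_force: [-12.7, 7.3, 35.6]
width: 0.108
```

```bash
python3 -m creep '{"travel":[[0,0.0,0],[0,0,0],[0,0,0],[0,0,-0.03],[0,0,-0.07],[0,0,-0.11],[0,0,-0.15],[0,0,-0.15]],"roll":[0,0,0,0,0,0,0,0],"jaw":[-0.5,-0.5,-0.5,-0.5,-0.5,-0.5,0,0]}'
python3 - <<'E'
from fit import *
im=get_image("wrist");cv2.imwrite("pics/w28.png",im)
im=get_image("scene");cv2.imwrite("pics/s28.png",cv2.resize(im[150:310,240:420],None,fx=4,fy=4,interpolation=cv2.INTER_CUBIC))
print([(q,models.pinpoint("wrist",q)[:2]) for q in("knob_grip","guard_grip")])
go((.39,-.33,.2),11.5)
E
```

```text
t: 49.68
position: [0.3676, -0.2098, 0.204]
ee_rot: [1.982, 2.432, 0.008]
contact_force: [-0.4, 0.9, -0.3]
width: 0.446
[('knob_grip', [{'location': [323.2, 309.5], 'score': 0.67}, {'location': [272.9, 202.9], 'score': 0.45}]), ('guard_grip', [{'location': [271.5, 200.4], 'score': 0.63}, {'location': [363.6, 125.4], 'score': 0.52}])]
now [ 0.3647 -0.2091  0.2011] yaw_y 11.6 z [-0.002 -0.    -1.   ] travel [-0.1235  0.0005  0.001 ] dist 0.123 roll 0.1 q7 0.81 q1 -0.58 t 49.875 w 0.501
```

View pics/w28.png

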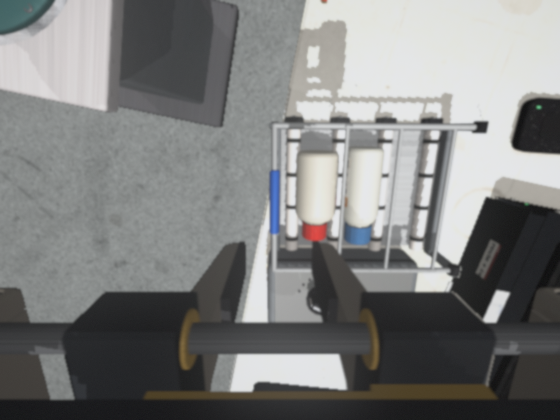

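View pics/s28.png

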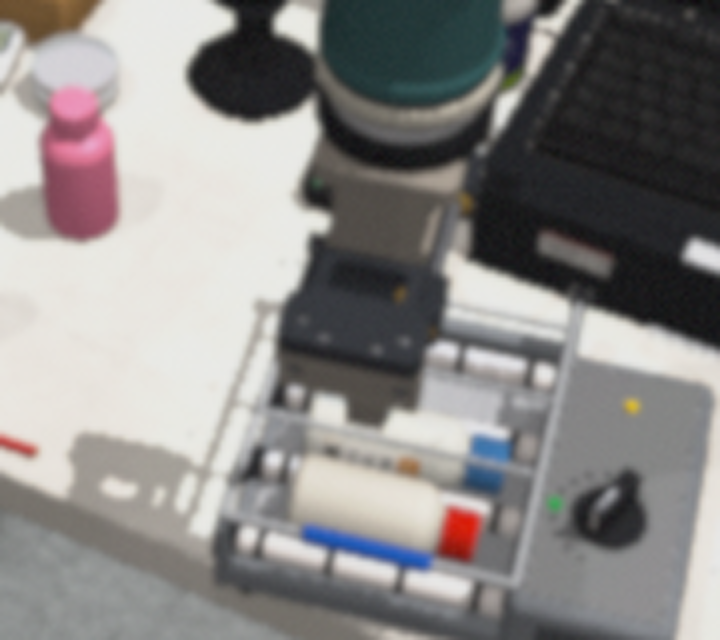

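```bash
python3 -m creep '{"travel":[[-0.04,0.02,0],[-0.08,0.04,-0.02],[-0.12,0.05,-0.02],[-0.15,0.055,-0.02],[-0.15,0.055,-0.02]],"roll":[0,0,0,0,0],"jaw":[0,0,0,0,0]}'
python3 - <<'E'
from fit import *
m=camera_model("wrist");im=get_image("wrist");cv2.imwrite("pics/w29.png",cv2.resize(im[60:360,150:450],None,fx=2,fy=2,interpolation=cv2.INTER_CUBIC))
r=models.pinpoint("wrist","knob_grip");print(r[:2],toz("wrist",r[0]['location'],.077,m)if r else None)
a=np.array([.4442,-.3208,.087]);print(proj("wrist",a,m))
v=fit()
im=get_image("scene");cv2.imwrite("pics/s29.png",cv2.resize(im[150:310,240:420],None,fx=4,fy=4,interpolation=cv2.INTER_CUBIC))
E
```

```text
t: 50.5
position: [0.448, -0.3477, 0.22]
ee_rot: [-1.989, -2.428, 0.006]
contact_force: [0.1, 0.2, -0.7]
width: 0.499
[{'location': [280.4, 176.4], 'score': 0.61}] [ 0.44447284 -0.32249584  0.077     ]
[280.47057282 176.33992663]
top mixer [-0.3  1. ]
top groove_mid [-2.4 -0.2]
top end_plate [ 0.5 -0.5]
top housing_top [ 2.7 -2.5]
top knob_grip [-3.4  0.8]
top guard_grip [2.3 0.9]
scene mixer [ 0.9 -0.9]
scene end_plate [-2.3 -4.5]
scene housing_top [-1.8 -0.4]
scene knob_grip [185.5  75. ]
scene guard_grip [-0.1  0.4]
mixer [ 0.4681 -0.1943  0.2015 -0.0266]
```

View pics/w29.png

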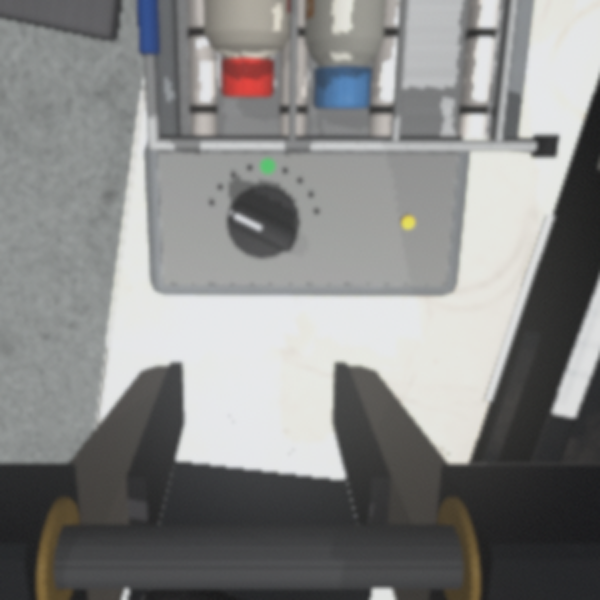

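View pics/s29.png

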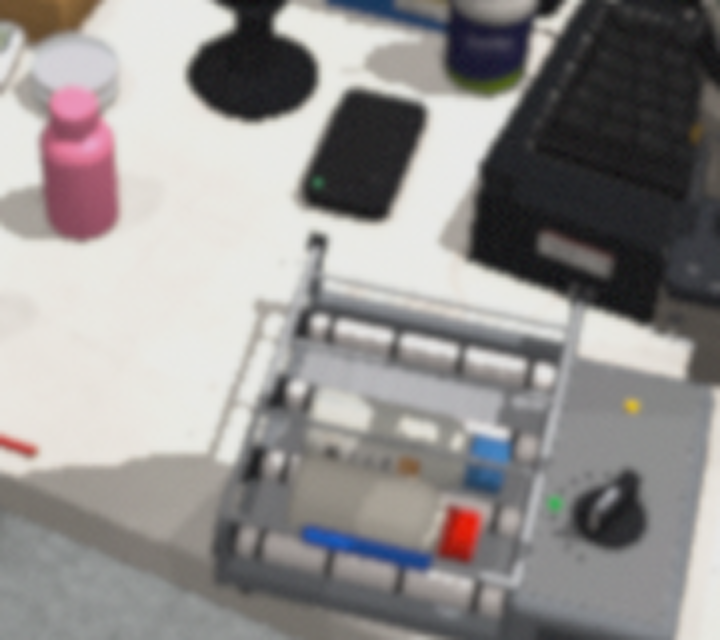

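```bash
python3 - <<'E'
from fit import *
m=camera_model("wrist")
f=lambda x,y,z:toz("wrist",(150+x/2,60+y/2),z,m)
a,b=f(263,228,.087),f(235,216,.087);d=a-b;print("pointer mixer deg",np.degrees(np.arctan2(-d[1],-d[0])-.2016))
a,b=f(292,245,.087),f(233,215,.087);d=b-a;print(np.degrees(np.arctan2(d[1],d[0])-.2016), (a+b)/2)
g=f(268,166,.058)-np.array([.4442,-.3212,.058]);print("green",np.degrees(np.arctan2(g[1],g[0])-.2016))
go((.4442,-.3212,.12),86)
E
python3 -m creep '{"travel":[[0.01,-0.002,0.01],[0.02,-0.005,0.02],[0.026,-0.008,0.03],[0.026,-0.009,0.04],[0.026,-0.009,0.06],[0.026,-0.009,0.08],[0.026,-0.009,0.095],[0.026,-0.009,0.1]],"roll":[-9,-18,-28,-38,-48,-58,-68,-74.5],"jaw":[-0.4,-0.4,-0.4,-0.4,-0.4,-0.4,-0.4,-0.4]}'
python3 - <<'E'
from h import *
go((.4442,-.3212,.068),86)
cv2.imwrite("pics/w30.png",get_image("wrist"))
E
```

```text
pointer mixer deg 156.79872966419757
153.0170800559652 [ 0.44669525 -0.31729325  0.087     ]
green 79.55633927588039
now [ 0.4493 -0.3455  0.222 ] yaw_y 11.6 z [ 0.  0. -1.] travel [ 0.0248 -0.0002  0.102 ] dist 0.105 roll -74.4 q7 1.21 q1 -0.17 t 51.35 w 0.502
t: 52.35
position: [0.4348, -0.3216, 0.121]
ee_rot: [-0.102, -3.139, -0.001]
contact_force: [1.1, -0.0, -0.5]
width: 0.299
now [ 0.4348 -0.3216  0.121 ] yaw_y 86.3 z [-0.001  0.001 -1.   ] travel [-0.0095  0.001   0.053 ] dist 0.054 roll 0.3 q7 2.41 q1 0.09 t 52.35 w 0.299
```

View pics/w30.png

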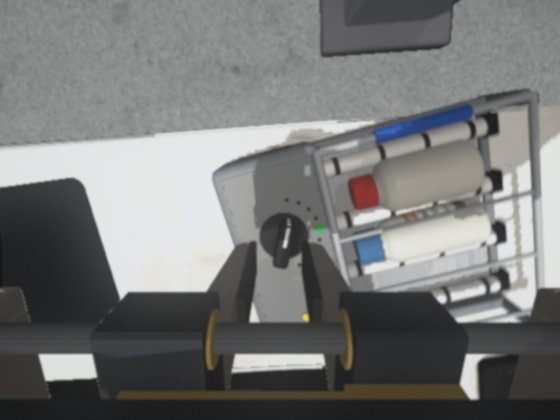

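```bash
python3 -m creep '{"travel":[[-0.005,0.001,0.0],[-0.0095,0.001,0],[-0.0095,0.001,0],[-0.0095,0.001,0]],"roll":[10.5,10.5,10.5,10.5],"jaw":[-0.4,-0.4,-0.4,-0.4]}'
python3 - <<'E'
from fit import *
v=(.4643,-.1942,.2016)
go((.4442,-.3212,.068),75.8)
m=camera_model("wrist");im=get_image("wrist");cv2.imwrite("pics/w31.png",cv2.resize(im[120:320,200:360],None,fx=4,fy=3,interpolation=cv2.INTER_CUBIC))
print(proj("wrist",(.4442,-.3212,.087),m))
E
```

```text
t: 52.9
position: [0.4448, -0.3215, 0.1221]
ee_rot: [0.393, 3.117, -0.0]
contact_force: [-0.7, 0.2, 0.1]
width: 0.3
now [ 0.4448 -0.3215  0.1221] yaw_y 75.6 z [ 0. -0. -1.] travel [0.0007 0.0001 0.0541] dist 0.054 roll -0.2 q7 2.24 q1 0.05 t 52.9 w 0.3
[279.15596588 234.34302218]
```

View pics/w31.png

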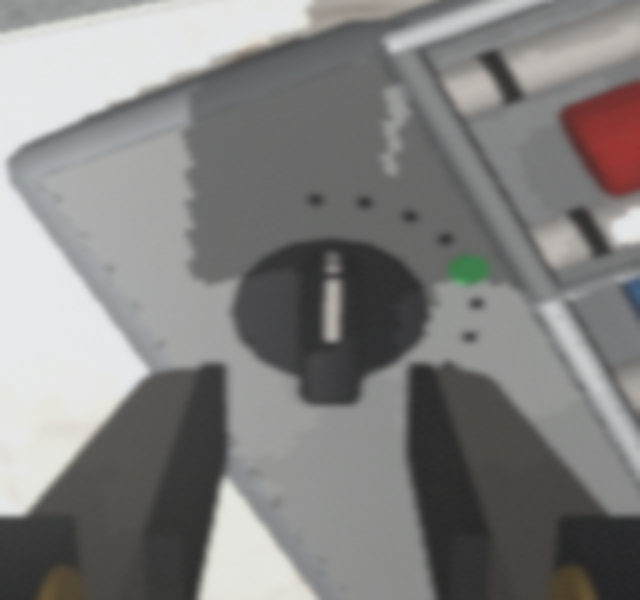

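```bash
python3 -m creep '{"travel":[[0.001,0.001,0.02],[0.001,0.001,0.04],[0.001,0.001,0.052],[0.001,0.001,0.052],[0.001,0.001,0.052],[0.001,0.001,0.052],[0.001,0.001,0.052]],"roll":[0,0,0,0,0,0,0],"jaw":[-0.4,-0.4,-0.4,-0.4,-1,-1,-1]}'
python3 - <<'E'
from h import *
go((.4442,-.3212,.068),75.8)
E
```

```text
t: 53.82
position: [0.4449, -0.3188, 0.0704]
ee_rot: [0.393, 3.116, 0.003]
contact_force: [0.4, 5.5, 3.5]
width: 0.127
now [ 0.4449 -0.3188  0.0704] yaw_y 75.6 z [ 0.001  0.002 -1.   ] travel [ 0.0001 -0.0025  0.0024] dist 0.003 roll -0.2 q7 2.29 q1 0.09 t 53.825 w 0.127
```

```bash
python3 -m creep '{"travel":[[0,0.0015,0],[0,0.0015,0],[0,0.0015,0],[0,0.0015,0],[0,0.0015,0],[0,0.0015,0],[0,0.0015,0],[0,0.0015,0]],"roll":[5,15,25,35,45,55,65,74.5],"jaw":[-1,-1,-1,-1,-1,-1,-1,-1]}'
python3 -m creep '{"travel":[[0,0,0],[0,0,0]],"roll":[0,0],"jaw":[-1,-1]}'
python3 - <<'E'
from h import *
go((.4442,-.3212,.068),1.2); cv2.imwrite("pics/w32.png",get_image("wrist"))
E
```

```text
t: 54.82
position: [0.4442, -0.3194, 0.0705]
ee_rot: [2.207, 2.235, -0.001]
contact_force: [-1.3, 2.0, 0.1]
width: 0.128
t: 55.08
position: [0.4442, -0.3193, 0.0704]
ee_rot: [2.198, 2.244, -0.001]
contact_force: [-2.4, 0.6, 5.4]
width: 0.126
now [ 0.4442 -0.3193  0.0704] yaw_y 1.2 z [ 0.    -0.001 -1.   ] travel [-0.0019 -0.      0.0024] dist 0.003 roll -0.0 q7 1.24 q1 -0.13 t 55.075 w 0.126
```

View pics/w32.png

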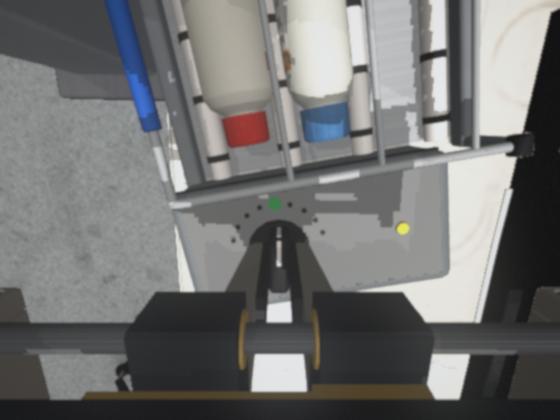

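```bash
python3 -m creep '{"travel":[[0,0,0],[0,0,0],[0,0,-0.02],[0,0,-0.05],[0,0,-0.09],[0,0,-0.13],[0,0,-0.13]],"roll":[0,0,0,0,0,0,0],"jaw":[-0.4,-0.4,-0.4,-0.4,-0.4,-0.4,-0.4]}'
python3 - <<'E'
from fit import *
go((.4442,-.3212,.068),1.2)
m=camera_model("wrist");im=get_image("wrist");x0,y0=200,140
cv2.imwrite("pics/w33.png",cv2.resize(im[y0:y0+150,x0:x0+160],None,fx=5,fy=4,interpolation=cv2.INTER_CUBIC))
E
```

```text
t: 56.0
position: [0.4459, -0.3203, 0.2036]
ee_rot: [2.197, 2.238, 0.004]
contact_force: [0.6, 0.5, -0.5]
width: 0.302
now [ 0.4459 -0.3203  0.2036] yaw_y 1.1 z [ 0.006 -0.002 -1.   ] travel [-0.0005 -0.0026  0.1356] dist 0.136 roll -0.1 q7 1.08 q1 -0.29 t 56.0 w 0.302
```

View pics/w33.png

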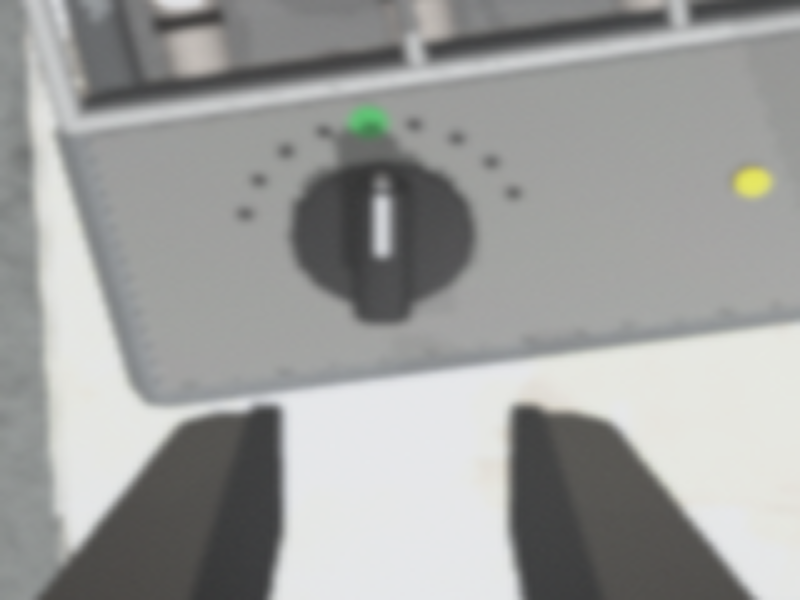

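Run:
```python
from fit import *
m=camera_model("wrist");f=lambda x,y,z:toz("wrist",(200+x/5,140+y/4),z,m)[:2]
D=np.array([f(x,y,.058) for x,y in((245,214),(259,181),(286,151),(323,132),(368,120),(414,124),(457,138),(491,161),(514,193))])
s=least_squares(lambda p:np.hypot(*(D-p[:2]).T)-p[2],[.444,-.32,.03]);c=s.x;print(c,np.abs(s.fun).max())
A=np.degrees(np.arctan2(*(D-c[:2]).T[::-1]));print(A,np.diff(A))
p,q=f(380.5,258,.087),f(381,175,.087);d=q-p;print("pointer",np.degrees(np.arctan2(d[1],d[0])))
p,q=f(383,320,.080),f(381,170,.087);d=q-p;print("bar",np.degrees(np.arctan2(d[1],d[0])))
```

```text
[ 0.44387789 -0.31732886  0.02991339] 0.0003538086987514809
[171.75895858 153.38402396 134.15822088 116.13205948  96.97566973
  78.37301671  59.43238824  41.10009793  21.84601944] [-18.37493462 -19.22580308 -18.0261614  -19.15638975 -18.60265302
 -18.94062847 -18.33229031 -19.2540785 ]
pointer 90.73308830068675
bar 91.53545803069186
```

```bash
cat > kn.py <<'E'
from fit import *
m0=camera_model("wrist");s=status.sense()
T=np.eye(4);T[:3,:3]=R.from_rotvec(s['ee_rot']).as_matrix();T[:3,3]=s['position'];H=np.linalg.inv(T)@m0['pose']
def model(p,yaw):
    y=np.radians(yaw);Y=np.array([np.cos(y),np.sin(y),0]);Z=np.array([0,0,-1.]);X=np.cross(Y,Z)
    T=np.eye(4);T[:3,:3]=np.c_[X,Y,Z];T[:3,3]=p;return dict(m0,pose=T@H)
def an(m,x0,y0,fx,fy,dots,ptr,zp=.087):
    f=lambda x,y,z:toz("wrist",(x0+x/fx,y0+y/fy),z,m)[:2]
    D=np.array([f(*d,.058) for d in dots])
    c=least_squares(lambda p:np.hypot(*(D-p[:2]).T)-p[2],[.444,-.32,.03]).x
    A=np.degrees(np.arctan2(*(D-c[:2]).T[::-1]))
    p,q=f(*ptr[0],zp),f(*ptr[1],zp);d=q-p
    print("axis",np.round(c,4),"dots",np.round(A,1),"ptr",round(np.degrees(np.arctan2(d[1],d[0])),1),"tip from axis",np.round(np.degrees(np.arctan2(*(q-c[:2])[::-1])),1))
E
python3 - <<'E'
from kn import *
an(model([.4493,-.3455,.222],11.6),150,60,2,2,[(212,202),(220,187),(234,175),(250,167),(268,166),(286,170),(300,180),(311,194),(317,211)],[(263,228),(235,216)])
an(model([.4448,-.3215,.1221],75.6),200,120,4,3,[(316,200),(364,202),(409,216),(445,239),(468,268),(476,303),(469,337)],[(332,342),(332,255)])
im=get_image("top");cv2.imwrite("pics/t34.png",cv2.resize(im[195:255,375:425],None,fx=12,fy=10,interpolation=cv2.INTER_CUBIC))
E
```

```text
axis [ 0.4472 -0.3168  0.0304] dots [171.1 153.4 134.1 115.6  97.   78.   60.2  41.5  22.5] ptr 168.4 tip from axis 166.5
axis [ 0.4453 -0.318   0.0301] dots [171.1 152.8 134.1 115.6  97.6  78.2  59.1] ptr 165.9 tip from axis 165.7
```

```bash
python3 - <<'E'
from h import *
go((.4442,-.319,.070),1.2)
E
python3 -m creep '{"travel":[[0.0,0,0.04],[0.001,-0.001,0.09],[0.001,-0.001,0.125],[0.001,-0.001,0.132],[0.001,-0.001,0.132],[0.001,-0.001,0.132],[0.001,-0.001,0.132],[0.001,-0.001,0.132]],"roll":[0,0,0,0,0,0,0,0],"jaw":[-0.4,-0.4,-0.4,-0.4,-0.4,-1,-1,-1]}'
python3 -m creep '{"travel":[[0,0,0],[0,0,0]],"roll":[0,0],"jaw":[-1,-1]}'
python3 - <<'E'
from h import *
go((.4442,-.319,.070),1.2); print(status.sense()['moment'],status.sense()['tau'][6])
E
python3 -m creep '{"travel":[[0,0,0],[0,0,0],[0,0,0],[0,0,0],[0,0,0],[0,0,0],[0,0,0],[0,0,0]],"roll":[-9,-18,-27,-36,-45,-54,-62,-66],"jaw":[-1,-1,-1,-1,-1,-1,-1,-1]}'
python3 - <<'E'
from h import *
go((.4442,-.319,.070),75.6); print(status.sense()['moment'],status.sense()['tau'][6])
E
```

```text
now [ 0.4447 -0.3186  0.2006] yaw_y 1.1 z [ 0.001  0.    -1.   ] travel [-0.0005 -0.0007  0.1306] dist 0.131 roll -0.1 q7 1.08 q1 -0.29 t 56.1 w 0.297
t: 57.1
position: [0.4442, -0.3183, 0.0691]
ee_rot: [2.199, 2.241, 0.001]
contact_force: [-1.3, 0.3, 6.4]
width: 0.124
t: 57.35
position: [0.4442, -0.3183, 0.0691]
ee_rot: [2.2, 2.241, 0.002]
contact_force: [-0.2, 1.0, 6.5]
width: 0.129
now [ 0.4442 -0.3183  0.0691] yaw_y 1.1 z [ 0.002 -0.    -1.   ] travel [-0.0007  0.     -0.0009] dist 0.001 roll -0.1 q7 1.24 q1 -0.13 t 57.35 w 0.129
[ 0.06042689  0.25661225 -0.00648795] 0.013289704802446067
t: 58.35
position: [0.4438, -0.3184, 0.0691]
ee_rot: [0.621, 3.078, -0.0]
contact_force: [-2.2, -0.3, 7.2]
width: 0.129
now [ 0.4438 -0.3184  0.0691] yaw_y 67.2 z [ 0.002 -0.    -1.   ] travel [-0.0006 -0.0004 -0.0009] dist 0.001 roll -8.4 q7 2.18 q1 0.07 t 58.35 w 0.129
[ 0.11716367  0.32911557 -0.06544359] -0.2945933863520622
```

```bash
for i in 1 2 3; do python3 -m creep '{"travel":[[0,0,0],[0,0,0]],"roll":[-3,-3],"jaw":[-1,-1]}' >/dev/null
python3 -c "
from h import *
go((.4442,-.319,.070),75.6); print(status.sense()['moment'],status.sense()['tau'][6])"; done
```

```text
now [ 0.4438 -0.3184  0.0691] yaw_y 70.1 z [ 0.002 -0.001 -1.   ] travel [-0.0005 -0.0004 -0.0009] dist 0.001 roll -5.5 q7 2.22 q1 0.07 t 58.6 w 0.129
[0.09238107 0.32923777 0.08686884] 0.07541661383584142
now [ 0.4438 -0.3184  0.0691] yaw_y 73.1 z [ 0.001 -0.001 -1.   ] travel [-0.0005 -0.0004 -0.0009] dist 0.001 roll -2.5 q7 2.26 q1 0.08 t 58.85 w 0.129
[0.11432088 0.36982221 0.08195294] 0.07270573172718287
now [ 0.4438 -0.3185  0.0691] yaw_y 76.1 z [ 0.002 -0.001 -1.   ] travel [-0.0005 -0.0004 -0.0009] dist 0.001 roll 0.5 q7 2.3 q1 0.09 t 59.1 w 0.132
[0.0821555  0.36091515 0.02370919] 0.07276128977537155
```

```bash
for i in 1 2 3; do python3 -m creep '{"travel":[[0,0,0],[0,0,0]],"roll":[-2,-2],"jaw":[-1,-1]}' >/dev/null
python3 -c "
from h import *
go((.4442,-.319,.070),75.6); print(status.sense()['moment'],status.sense()['tau'][6])"; done
```

```text
now [ 0.4438 -0.3185  0.0691] yaw_y 78.1 z [ 0.001 -0.001 -1.   ] travel [-0.0005 -0.0005 -0.0009] dist 0.001 roll 2.5 q7 2.33 q1 0.1 t 59.35 w 0.128
[0.10869822 0.34454959 0.05624107] 0.03601907752454281
now [ 0.4438 -0.3185  0.0691] yaw_y 80.1 z [ 0.001 -0.001 -1.   ] travel [-0.0005 -0.0004 -0.0009] dist 0.001 roll 4.5 q7 2.36 q1 0.11 t 59.6 w 0.128
[0.03171018 0.31737886 0.07429584] 0.03603418590500951
now [ 0.4438 -0.3185  0.0691] yaw_y 82.0 z [ 0.002 -0.001 -1.   ] travel [-0.0005 -0.0005 -0.0009] dist 0.001 roll 6.4 q7 2.39 q1 0.11 t 59.85 w 0.122
[ 0.06088453  0.29751401 -0.26676926] 0.31565582379698753
```

```bash
python3 -m creep '{"travel":[[0,0,0],[0,0,0],[0,0,0],[0,0,0],[0,0,0],[0,0,0],[0,0,0],[0,0,0]],"roll":[5,15,25,35,45,55,65,75.2],"jaw":[-1,-1,-1,-1,-1,-1,-1,-1]}'
python3 -m creep '{"travel":[[0,0,0],[0,0,0]],"roll":[0,0],"jaw":[-1,-1]}'
python3 - <<'E'
from h import *
go((.4442,-.319,.070),6.7)
E
python3 -m creep '{"travel":[[0,0,0],[0,0,0],[0,0,0],[0,0,-0.02],[0,0,-0.05],[0,0,-0.09],[0,0,-0.13],[0,0,-0.13]],"roll":[0,0,0,0,0,0,0,0],"jaw":[-0.4,-0.4,-0.4,-0.4,-0.4,-0.4,-0.4,-0.4]}'
python3 - <<'E'
from h import *
go((.4442,-.319,.070),6.7)
im=get_image("wrist");x0,y0=200,140
cv2.imwrite("pics/w35.png",cv2.resize(im[y0:y0+150,x0:x0+160],None,fx=5,fy=4,interpolation=cv2.INTER_CUBIC))
E
```

```text
t: 60.85
position: [0.4441, -0.3182, 0.0691]
ee_rot: [2.09, 2.343, 0.001]
contact_force: [-1.2, 0.1, 4.0]
width: 0.126
t: 61.1
position: [0.4441, -0.3182, 0.0691]
ee_rot: [2.084, 2.349, 0.001]
contact_force: [-0.1, 1.1, 7.2]
width: 0.128
now [ 0.4441 -0.3182  0.0691] yaw_y 6.9 z [ 0.002 -0.001 -1.   ] travel [-0.0008  0.     -0.0009] dist 0.001 roll 0.2 q7 1.32 q1 -0.12 t 61.1 w 0.128
t: 62.1
position: [0.4448, -0.3193, 0.2017]
ee_rot: [2.081, 2.345, 0.003]
contact_force: [-0.6, 0.5, -0.5]
width: 0.302
now [ 0.4448 -0.3193  0.2017] yaw_y 6.8 z [ 0.006 -0.002 -1.   ] travel [ 0.0008 -0.0013  0.1317] dist 0.132 roll 0.1 q7 1.17 q1 -0.27 t 62.1 w 0.302
```

View pics/w35.png

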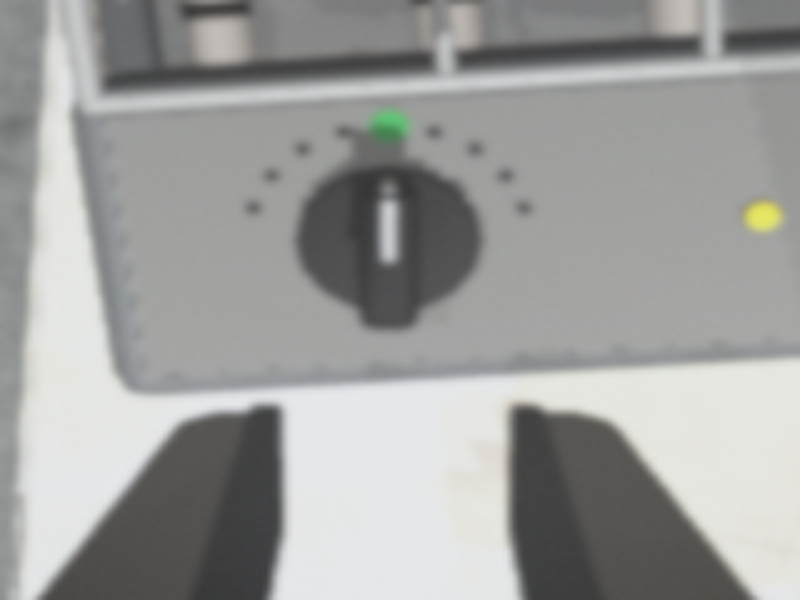

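```bash
python3 -m creep '{"travel":[[0,0,-0.05],[0.03,0,-0.1],[0.08,0,-0.1],[0.14,0,-0.1],[0.2,0,-0.1],[0.26,0.0,-0.1],[0.32,0.02,-0.1],[0.38,0.03,-0.1]],"roll":[0,0,0,0,0,0,0,0],"jaw":[-0.4,-0.4,-0.4,-0.4,-0.4,-0.4,-0.4,-0.4]}'
python3 -m creep '{"travel":[[0.05,0,0],[0.1,0,0],[0.1,0,0],[0.1,0,0]],"roll":[0,0,0,0],"jaw":[-0.4,-0.4,-0.4,-0.4]}'
python3 - <<'E'
from fit import *
v=fit(verbose=False)
cv2.imwrite("pics/top36.png",get_image("top"));im=get_image("scene");cv2.imwrite("pics/scene36.png",cv2.resize(im[150:310,240:420],None,fx=4,fy=4,interpolation=cv2.INTER_CUBIC))
E
```

```text
t: 63.15
position: [0.4255, 0.0387, 0.298]
ee_rot: [-2.083, -2.35, -0.003]
contact_force: [0.9, -0.7, 0.4]
width: 0.3
t: 63.65
position: [0.414, 0.1348, 0.2974]
ee_rot: [2.085, 2.35, -0.002]
contact_force: [-0.2, -0.2, -0.7]
width: 0.302
mixer [ 0.4678 -0.1965  0.1857 -0.0249]
```

View pics/top36.png

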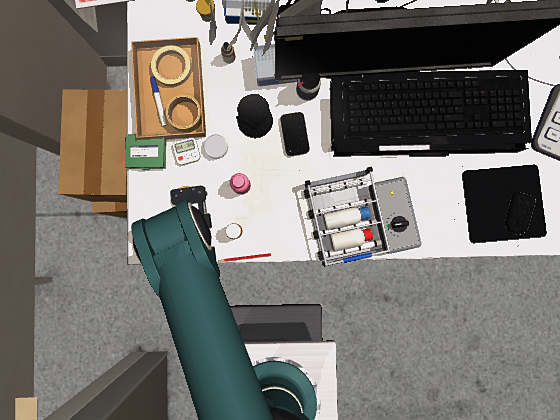

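View pics/scene36.png

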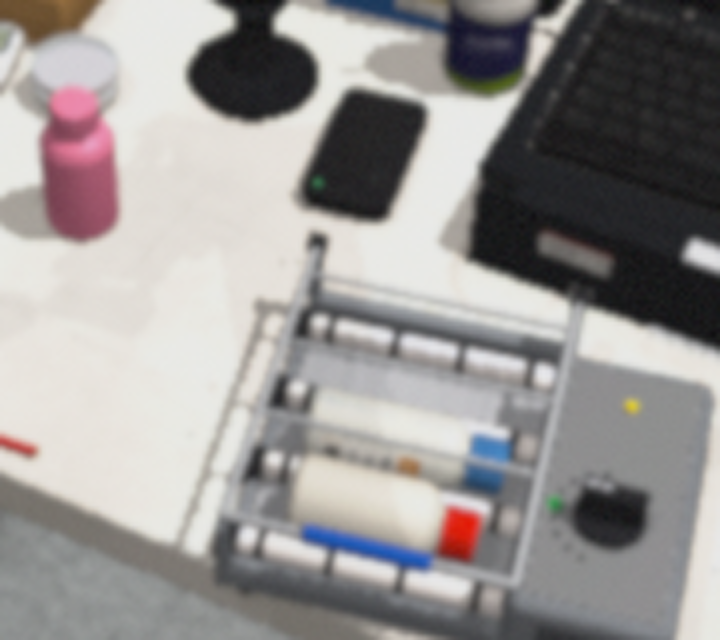

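```bash
python3 -c "
from rig import job;print(job.job_done())"
```

```text
the job is handed in; nothing more can be done
None
```

I swung the guard up and back and loaded both white bottles on the bench over the low end plate: blue cap in the middle groove, red cap in the front groove. I then swung the guard fully down and turned the knob to the large green dot. I handed in at about 64 s on the robot's clock.

**Last checks:**
- **Bottles:** the final top and scene pictures show both lying fully between the end plates. Only two were present. The pink one and a far red-lidded jar are look-alikes, so I left them.
- **Guard:** the position fit reads about -0.025 rad, which is fully down within its error. Pressing it onto the stop gave about 36 N at the wrist for a moment.
- **Knob:** my first turn overshot the dot by about 6°, because the knob started about 5° past its off stop. With the guard already down, I turned it back until I felt the stop and then about 74.5° forward. The wrist picture now shows the pointer on the green dot.
- **Other things:** the pot and the pink bottle still stand in place. The arm hid the cup in the last top picture; it was standing when I last saw it while picking up the red bottle, and nothing touched it.
- **Mixer:** I saw no knock to it. The last fit differs from the earlier ones by 2–4 mm, which is its usual scatter.

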